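# Put the caliper away in its foam cutout

### The job

Put the caliper from the bench back into its cutout in the sloping foam tray, display up, and press it gently down into the tight foam, at the display body and at the end of the beam, until it is fully home along its whole length. Do not force it hard, and leave the other things on the bench where they are.

Things in the scene. Friction and masses are not known exactly. Their poses are not given: they have to be found in the camera images.
- caliper: digital caliper, 170 mm, jaws shut, rigid, 0.13 to 0.27 kg, lying on the bench, display up. Origin: on the underside of its black display body, on the beam's centre line. x along the beam to its free end, z out of the display, long jaws point to -y. mm: display body x -28..34, y -18..18, z 0..16; beam x -42..128, y -8..8, z 5..10; jaws x -42..-14, y -52..30, z 5..10
- caliper_grip (a point): centre of the caliper's grip place, (8, 0, 10) mm in the caliper's frame, inside the display body, whose flat sides here are 36 mm apart along the caliper's y and 16 mm high (top face 6 mm above this point); 25 mm wide fingers clear the jaws here
- caliper_head (a point): top face of the caliper's beam at the jaw end, (-35, 0, 10) mm in the caliper's frame
- caliper_end (a point): top face of the caliper's beam near its free end, (122, 0, 10) mm in the caliper's frame
- foam: foam insert, charcoal over blue, 230 x 160 x 26 mm, in a green stand fixed to the bench, facing the robot and sloping up at 24 degrees away from it. Its frame is where the caliper's frame is when fully home: z square to the foam face, y up the slope, x along the beam's cutout. Top face at z 12 mm, x -66..164, y -72..88. Tools fixed in it at y 42..78 stand up to z 17.5 mm
- foam_cutout (a point): (0, 0, 12) mm in the foam's frame: mouth of the cutout, level with the foam face. The cutout is the caliper's outline plus 1.5 mm all round; floor at z 0 under the display body, z 5 under beam and jaws. At home the display body stands 4 mm above the foam face, the beam lies 2 mm below it. The stand's back edge is 125 mm above the bench
- foam_lips (a point): (13, 0, 11.5) mm in the foam's frame, between two springy rounded foam lips that stand 3 mm out of the cutout's side walls along the display body (x -8..34); two more hold the beam (x 63..95). Laid in, the caliper stops on them, body about 9 mm and beam about 5 mm short of home. Each pair takes about 8 to 20 N to press past; then it stops hard on the floor. 45 N is too hard
- foam_scoop (a point): (114, 0, 10) mm in the foam's frame: finger scoop round the beam's free end, x 98..146, y -33..33 mm, floor at z 5. This point is on the beam's top face when home: the place to press the beam down. Pressing one end home may lift the other by 2 mm or so, which then wants another press
- stop: blue bench stop with a star knob, 90 x 36 x 50 mm, a bystander; origin at its underside
- hammer: hammer lying on the bench, a bystander
- oil: yellow oil bottle, 52 mm across, 140 mm high, a bystander; origin at its underside
- blank: notched sheet-metal blank, 100 x 80 x 3 mm, flat on the bench between robot and stand, a bystander; origin at its underside
Mind the look-alikes: they are no part of the job. What is shaped like the caliper but orange, pink or turquoise is not meant.

How it is judged:
At the end, for the whole second after the job is handed in: the caliper rests in its cutout, display up, with both its jaw end and its beam end pressed to within 2 mm of fully home, its origin within 4 mm of home, its beam within 0.04 rad of the cutout and its face within 0.06 rad of the foam's, at rest and let go (z of each of caliper_head, caliper_end in the frame of foam below 0.012 m and distance between caliper and foam below 0.004 m and angle between the x axis of caliper and the x axis of foam, either way round below 0.04 rad and angle between the z axis of caliper and the z axis of foam, either way round below 0.06 rad and linear speed of caliper below 0.02 m/s); the robot touches nothing.
It fails at once if the caliper is jammed so hard into the foam tray that their contact forces (the lips' own squeeze of some 30 N included) pass 130 N, that is, pushed with more than about 45 N (contact force between caliper and foam above 130 N).
It fails at once if another thing on the bench is shifted by more than 25 mm (distance of any of stop, hammer, oil, blank from where it was at the start of the episode above 0.025 m).
It also fails if it takes over 61 s, if anything falls off the work surface, if the arm or the gripper's body presses on something with over 40 N, if the wrist force passes 120 N, or if a joint passes its speed limit or range.

### The arm

A 7-joint arm with a two-finger parallel gripper is mounted at the origin on the work surface. World frame = base frame: x ahead of the robot, y to its left, z up, the work surface at z = 0. Lengths are in m, angles in rad, forces in N, time in s.
With the tool pointing down it reaches from about 0.4 to 0.925 m from the base axis. Payload 5.6 kg.
Tool frame: the origin (TCP) lies at the very end of the fingers, on their centre line; the grasp point (between the pads) lies 19 mm behind it; z points along the fingers, y is the line along which they close (so a half turn about z gives the same grasp; the last joint's range is limited). The gripper opens to 85 mm and grips with 20 to 120 N. Pads are 22 mm wide; open, the fingers measure 114 mm over their backs; the gripper's body (76 mm by 85 mm) begins 54 mm behind the grasp point. The pads swing forward as they close: fully open they stand 13 mm farther back than shut.
Start: joints at [1.156, 0.468, -0.012, 1.603, 0.006, 1.071, -0.056], TCP at [0.236, -0.606, 0.231] pointing down, gripper open.
Joint ranges: [-2.53, 2.53], [-0.31, 2.02], [-1.57, 1.55], [0.28, 2.44], [-1.29, 4.43], [0.15, 1.84], [-2.92, 2.92]. Speed limits (rad/s): [2.57, 2.57, 3.14, 3.14, 3.14, 3.14, 3.14].

### API

Orientations are given as a rotation vector (axis times angle).
In Python, from plant import ctrl, snapshot, job_done gives the robot as it stands. The module is installed in compiled form; this text tells all that it offers.
- The arm moves only by the tool apply_moves, never from a script. Its argument "steps" is text: rows parted by semicolons, each of 5 numbers parted by spaces: the shift along the tool's x, y, z normalised to -1 to 1, where 1 is 100 mm, then the turn about the tool's z normalised to -1 to 1, where 1 is pi/2 rad, then the closure, from 0 (fully open) to 1 (shut). In form: x y z twist claw; .... A call has 1 to 5 rows; each row shifts and turns the commanded pose from where the row before left it, along the tool's axes as they then stand; what a row does not reach is not made up. A row lasts 1/8 s, in which the tool goes at most 62.5 mm and 10.7 degrees, less where a joint would pass 70% of its speed; a pose out of reach is approached as far as the arm can. A call with a number of a shift or a turn outside -1 to 1 is refused whole. A call with a gripper value outside its range is refused whole. The fingers move at their own pace and stop on an object; the grip force is fixed at half the most. Time passes only in rows, so rows that do not move let the fingers close. It gives the time, the measured TCP pose, the force, the opening and the grip force at its end, in the units of the state.
- ctrl.get_state(): the state, without advancing time (a new reading comes with each control period).
- snapshot(name): name is "scene" or "top" or "wrist"; returns a dict with "frame" (480x640x3 uint8, red, green, blue), "fx", "fy", "cx", "cy" (pixels), "T" (4x4, takes a point from camera to world coordinates); the wrist camera has in their place "hand_eye" (4x4, takes a point from camera to tool coordinates, whose origin is the TCP and whose axes are the flange's). Camera axes: x right, y down, z forward; pixel columns grow to the right and rows downward; lengths in m; the calibration is good to about 2 mm. A picture is of the moment at which its call begins: read the wrist's pose just before it. There is no depth.
- job_done(): hands the job in; it is judged then, once.
The state is a dict: "t": time; "joint_positions": joint angles; "qd": joint speeds; "joint_torque": joint torques, N m; "position": TCP position; "tool_rot": TCP orientation; "contact_force": force on the tool from outside, world axes, zero at the start; "wrist_torque": the same for the moment, N m; "grip_width": opening from 0.0 (shut) to 1.0 (fully open); "gripper_force": force on a finger pad.
Only numpy, scipy, OpenCV 4.12 (cv2) and the standard library are available. Lean on these libraries where they do the work, as an engineer would, in place of code of your own. Each camera call takes 0.05 s, during which the arm holds its last target. There are 200 camera calls.

## Working session

There is one attempt and no reset: what is moved stays moved. The work goes in short steps, Python scripts to look and compute and a tool call to move; the robot and the scene stay as the last step left them, time stands still between calls to the robot, and variables do not carry over. Pictures are saved under pics/ and viewed, at most 10 in all, crops included, and the job is handed in when it is done.

Besides the shell and the picture viewer there is one more tool, called after ">>>" in YAML: its name, and indented under it one key for each argument. apply_moves: Moves the arm, as the interface text tells. Its arguments: {"type":"object","properties":{"steps":{"type":"string"}},"required":["steps"]}

```bash
mkdir -p pics; python3 - <<'E'
from plant import ctrl, snapshot
import cv2,numpy as np,pickle
s=ctrl.get_state();print(s)
d={}
for n in("scene","top"):
    r=snapshot(n);d[n]=r;print(n,r['fx'],r['cx'],r['cy'],np.round(r['T'],3).tolist())
    cv2.imwrite(f'pics/{n}0.png',r['frame'][:,:,::-1])
pickle.dump(d,open('d.pkl','wb'))
E
```

```text
{'t': 0.0, 'joint_positions': array([ 1.15596927,  0.46842149, -0.01159862,  1.60363411,  0.00598012,
        1.07136865, -0.0562905 ]), 'qd': array([-0.00046625, -0.00014375, -0.00047059,  0.00029001, -0.00065461,
       -0.00104086,  0.00016936]), 'joint_torque': array([-1.94681611e-04, -5.32377398e+01,  2.16947892e-02, -2.51303583e+01,
        1.14358601e-02,  7.81564275e-03, -2.08503849e-05]), 'position': array([ 0.23589344, -0.60508728,  0.23030521]), 'tool_rot': array([-3.08576309e+00, -5.80279223e-01,  6.88871105e-04]), 'contact_force': array([-0.68432639, -0.5309962 ,  0.41073789]), 'wrist_torque': array([-0.02512989,  0.0256458 ,  0.05967105]), 'gripper_force': 0.0, 'grip_width': 0.997471831742328}
scene 478.3618369615424 324.37961775397144 240.3253877612792 [[0.485, 0.732, -0.478, 1.167], [0.874, -0.398, 0.279, -0.599], [0.014, -0.554, -0.833, 1.261], [0.0, 0.0, 0.0, 1.0]]
top 577.2885141327134 309.4128489881244 227.67197690606895 [[0.004, -0.993, 0.114, 0.292], [-1.0, -0.004, -0.007, -0.21], [0.007, -0.114, -0.993, 1.593], [0.0, 0.0, 0.0, 1.0]]
```

View pics/scene0.png

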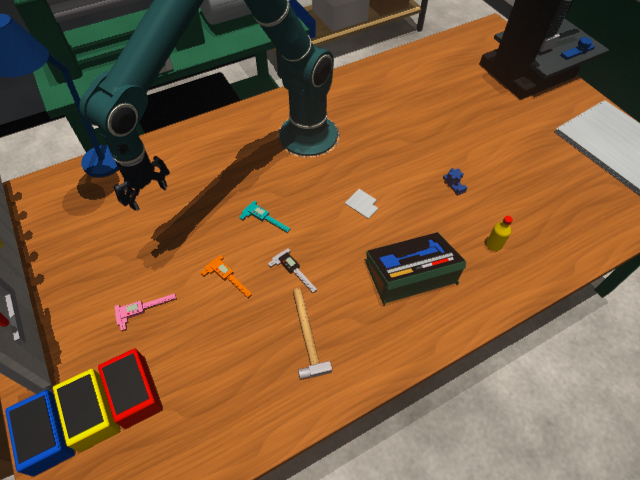

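View pics/top0.png

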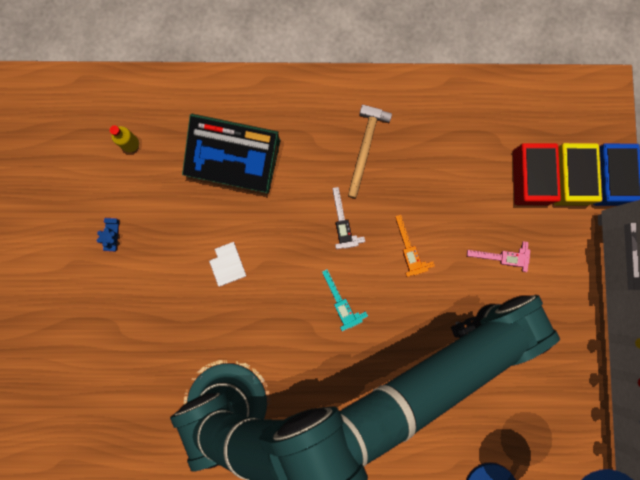

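The steel caliper with the black body is at top (345,225). The look-alikes are orange (411,250), pink (508,258) and turquoise (345,305). Only the grey/black one fits the description, so I'll confirm it in a crop and measure.

```bash
cat > h.py <<'E'
import numpy as np,cv2,pickle
from scipy.spatial.transform import Rotation as R
def ray(r,T,px):
    px=np.atleast_2d(np.asarray(px,float))
    d=np.c_[(px[:,0]-r['cx'])/r['fx'],(px[:,1]-r['cy'])/r['fy'],np.ones(len(px))]@T[:3,:3].T
    return T[:3,3],d
def onz(r,T,px,z):
    o,d=ray(r,T,px);return o+d*((z-o[2])/d[:,2])[:,None]
def proj(r,T,p):
    q=(np.atleast_2d(p)-T[:3,3])@T[:3,:3];return np.c_[q[:,0]/q[:,2]*r['fx']+r['cx'],q[:,1]/q[:,2]*r['fy']+r['cy']]
def tool(s):
    T=np.eye(4);T[:3,:3]=R.from_rotvec(s['tool_rot']).as_matrix();T[:3,3]=s['position'];return T
E
python3 - <<'E'
from h import *
d=pickle.load(open('d.pkl','rb'));r=d['top'];f=r['frame']
a=cv2.resize(f[175:265,310:400],(400,400),interpolation=cv2.INTER_CUBIC)
b=cv2.resize(f[105:205,175:285],(440,400),interpolation=cv2.INTER_CUBIC)[:,:400]
cv2.imwrite('pics/crop0.png',np.hstack([a,b])[:,:,::-1])
g=f[180:255,325:372].astype(int);sat=g.max(2)-g.min(2)
steel=((sat<40)&(g.min(2)>120)).astype(np.uint8);y,x=np.nonzero(steel);print('steel px',len(x))
bl=((g.max(2)<60)).astype(np.uint8);yb,xb=np.nonzero(bl)
print('body px',xb.mean()+325,yb.mean()+180,len(xb),onz(r,r['T'],[[xb.mean()+325,yb.mean()+180]],.014))
print('beam end', [onz(r,r['T'],[[336,188]],.01)])
g=f.astype(int);m=((g[...,2]>100)&(g[...,0]<70)&(g[...,2]>g[...,1]*1.5)).astype(np.uint8);m[:,:180]=0;m[:,300:]=0
c=max(cv2.findContours(m,0,2)[0],key=cv2.contourArea);print('cutout box',cv2.boundingRect(c),cv2.minAreaRect(c))
E
```

```text
steel px 403
body px 343.64102564102564 234.5 78 [[ 0.45422552 -0.31465524  0.014     ]]
beam end [array([[ 0.58463428, -0.29406105,  0.01      ]])]
cutout box (194, 140, 72, 36) ((228.6486358642578, 159.60812377929688), (69.86956787109375, 29.263019561767578), 9.462322235107422)
```

View pics/crop0.png

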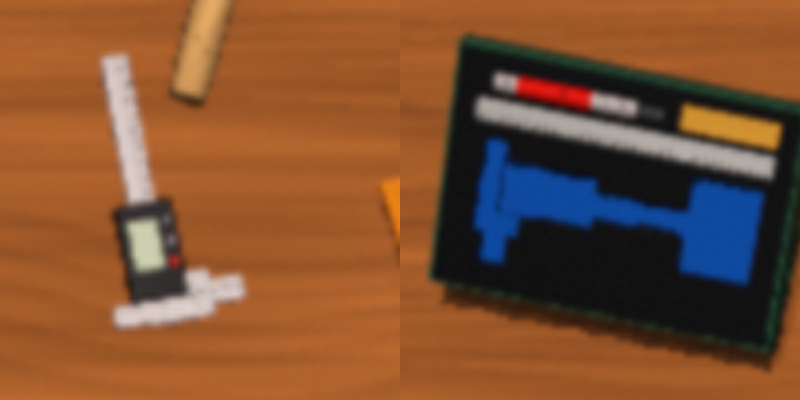

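The crop confirms it: a steel caliper with a black body and display up, long jaws to image right and beam up. The cutout has its jaws left and scoop right. I'll write a small planner for rows and move above the caliper.

```bash
cat >> h.py <<'E'
def plan(s,p,yaw_y,vmax=.055,amax=10.2):
    """rows to TCP p with tool-y axis at world yaw (deg), tool vertical"""
    T=tool(s);y0=np.degrees(np.arctan2(T[1,1],T[0,1]));dy=(yaw_y-y0+180)%360-180
    dp=np.asarray(p)-T[:3,3];n=int(np.ceil(max(np.linalg.norm(dp)/vmax,abs(dy)/amax,1)))
    for i in range(n):
        a=np.radians(y0+dy*i/n);Y=np.array([np.cos(a),np.sin(a),0]);Z=np.array([0,0,-1.]);X=np.cross(Y,Z)
        v=dp/n/.1
        print('%.3f %.3f %.3f %.3f'%(X@v,Y@v,Z@v,-dy/n/90))
    print('n',n,'dyaw',dy)
E
python3 - <<'E'
from h import *
from plant import ctrl,snapshot
s=ctrl.get_state();r=snapshot('wrist');print(r['fx'],r['cx'],r['cy'],np.round(r['hand_eye'],3).tolist())
plan(s,[.455,-.313,.2],9)
E
```

```text
424.3388914777446 320.1071519893717 238.2009222905905 [[-0.001, -0.945, -0.328, 0.086], [1.0, -0.001, -0.001, -0.0], [0.001, -0.328, 0.945, -0.142], [0.0, 0.0, 0.0, 1.0]]
0.388 -0.241 0.038 -0.108
0.423 -0.172 0.038 -0.108
0.446 -0.098 0.038 -0.108
0.456 -0.021 0.038 -0.108
0.453 0.056 0.038 -0.108
0.437 0.131 0.038 -0.108
0.409 0.203 0.038 -0.108
0.369 0.269 0.038 -0.108
n 8 dyaw 77.70364519772244
```

>>> apply_moves:
  steps: "0.388 -0.241 0.038 -0.108 0; 0.423 -0.172 0.038 -0.108 0; 0.446 -0.098 0.038 -0.108 0; 0.456 -0.021 0.038 -0.108 0; 0.453 0.056 0.038 -0.108 0"

```text
t: 0.78
position: [0.3737, -0.4216, 0.212]
tool_rot: [-2.57, -1.807, 0.0]
contact_force: [0.2, -0.6, -0.5]
grip_width: 1.001
gripper_force: 0.0
```

>>> apply_moves:
  steps: "0.437 0.131 0.038 -0.108 0; 0.409 0.203 0.038 -0.108 0; 0.369 0.269 0.038 -0.108 0; 0 0 0 0 0; 0 0 0 0 0"

```text
t: 1.4
position: [0.4546, -0.3138, 0.2006]
tool_rot: [-2.04, -2.388, 0.001]
contact_force: [0.6, -0.5, 0.0]
grip_width: 1.001
gripper_force: 0.0
```

```bash
python3 - <<'E'
from h import *
from plant import ctrl,snapshot
s=ctrl.get_state();r=snapshot('wrist');f=r['frame'];print(s['t'],s['position'],tool(s)[:3,1:3].round(3).tolist(),s['joint_positions'].round(2),s['contact_force'])
pickle.dump((s,r),open('w1.pkl','wb'))
T=tool(s)@r['hand_eye']
g=f.astype(int);sat=g.max(2)-g.min(2)
for nm,m,z in(('steel',(sat<35)&(g.min(2)>110),.01),('black',g.max(2)<75,.016)):
    m=cv2.morphologyEx(m.astype(np.uint8),cv2.MORPH_OPEN,np.ones((3,3)))
    for c in sorted(cv2.findContours(m,0,2)[0],key=cv2.contourArea)[-4:]:
        b=cv2.minAreaRect(c);w=onz(r,T,cv2.boxPoints(b),z);print(nm,cv2.contourArea(c),np.round(b[0]),np.round(w[:,:2].mean(0),4),'sides',np.linalg.norm(w[1]-w[0]).round(4),np.linalg.norm(w[2]-w[1]).round(4),'yaw',np.degrees(np.arctan2(*(w[1]-w[0])[1::-1])).round(2),np.degrees(np.arctan2(*(w[2]-w[1])[1::-1])).round(2))
cv2.imwrite('pics/w1.png',f[:,:,::-1])
E
```

```text
1.4 [ 0.45457269 -0.31381873  0.20064513] [[0.988, -0.001], [0.156, -0.0], [-0.001, -1.0]] [ 0.87  0.38 -0.41  1.85  0.18  0.95  0.54] [ 0.55169095 -0.51559545  0.00512144]
steel 420.0 [224. 385.] [ 0.3935 -0.5019] sides 0.0298 0.0169 yaw 17.07 -78.88
steel 483.5 [300. 247.] [ 0.445  -0.3537] sides 0.0364 0.0158 yaw 81.1 -9.54
steel 721.0 [ 53. 160.] [ 0.2445 -0.3119] sides 0.0305 0.0179 yaw 27.09 -71.46
steel 2208.5 [429. 201.] [ 0.5424 -0.2987] sides 0.0936 0.017 yaw 10.54 -72.21
black 1882.5 [332. 204.] [ 0.4653 -0.3118] sides 0.0607 0.0377 yaw 10.89 -76.95
black 2241.0 [320. 470.] [ 0.4983 -0.5854] sides 0.1754 0.0223 yaw 9.04 -77.19
black 16360.0 [538. 402.] [ 0.6893 -0.4759] sides 0.1766 0.1836 yaw 9.0 -67.29
black 16434.0 [102. 401.] [ 0.2825 -0.5405] sides 0.1844 0.1791 yaw 85.08 9.0
```

View pics/w1.png

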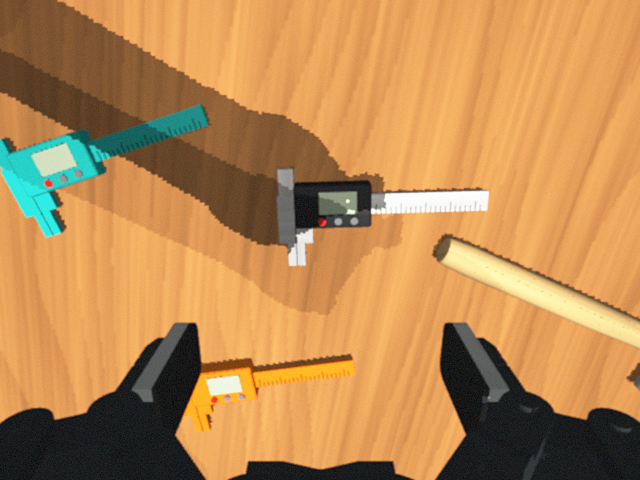

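```bash
python3 - <<'E'
from h import *
from plant import ctrl
plan(ctrl.get_state(),[.4653,-.3118,.06],9.64)
E
```

```text
0.003 0.038 0.469 -0.003
0.003 0.038 0.469 -0.003
0.003 0.038 0.469 -0.003
n 3 dyaw 0.7181962313434838
```

>>> apply_moves:
  steps: "0.003 0.038 0.469 -0.003 0.16; 0.003 0.038 0.469 -0.003 0.16; 0.003 0.038 0.469 -0.003 0.16; 0 0 0 0 0.16; 0 0 0 0 0.16"

```text
t: 2.08
position: [0.4666, -0.3118, 0.0616]
tool_rot: [2.023, 2.401, -0.0]
contact_force: [0.8, 0.0, 0.7]
grip_width: 0.839
gripper_force: 0.0
```

```bash
python3 - <<'E'
from h import *
from plant import ctrl,snapshot
s=ctrl.get_state();r=snapshot('wrist');f=r['frame'];print(s['position'],s['grip_width'])
T=tool(s)@r['hand_eye']
g=f.astype(int);m=(g.max(2)<75).astype(np.uint8)
for c in sorted(cv2.findContours(m,0,2)[0],key=cv2.contourArea)[-4:]:
    b=cv2.minAreaRect(c);w=onz(r,T,cv2.boxPoints(b),.016);print(cv2.contourArea(c),np.round(b[0]),w[:,:2].mean(0).round(4),np.linalg.norm(w[1]-w[0]).round(4),np.linalg.norm(w[2]-w[1]).round(4))
cv2.imwrite('pics/w2.png',f[:,:,::-1])
E
```

```text
[ 0.46660121 -0.31178559  0.06157555] 0.8388220531960208
2227.5 [320. 470.] [ 0.4887 -0.4319] 0.1031 0.0129
9143.0 [314. 273.] [ 0.4651 -0.3106] 0.0598 0.0395
18354.5 [528. 398.] [ 0.5919 -0.3663] 0.1105 0.1106
18390.0 [111. 397.] [ 0.3692 -0.4041] 0.1108 0.1082
```

View pics/w2.png

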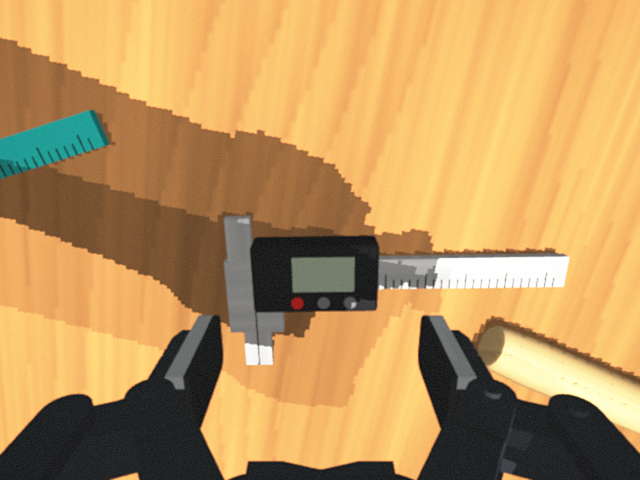

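>>> apply_moves:
  steps: "0.01 -0.012 0.25 0 0.16; 0 0 0.2 0 0.16; 0 0 0 0 0.16; 0 0 0 0 0.16"

```text
t: 2.62
position: [0.4654, -0.3101, 0.016]
tool_rot: [2.021, 2.403, 0.0]
contact_force: [0.3, -0.3, -0.0]
grip_width: 0.843
gripper_force: 0.0
```

>>> apply_moves:
  steps: "0 0 0.03 0 0.16; 0 0 0.03 0 0.16; 0 0 0 0 0.16; 0 0 0 0 0.16"

```text
t: 3.12
position: [0.4648, -0.3098, 0.0092]
tool_rot: [2.022, 2.404, -0.0]
contact_force: [0.4, -0.7, 0.4]
grip_width: 0.842
gripper_force: 0.0
```

>>> apply_moves:
  steps: "0 0 0.03 0 0.16; 0 0 0.012 0 0.16; 0 0 0 0 0.16; 0 0 0 0 0.16"

```text
t: 3.62
position: [0.4648, -0.3098, 0.005]
tool_rot: [2.022, 2.404, -0.0]
contact_force: [0.7, -1.1, -0.0]
grip_width: 0.837
gripper_force: 0.0
```

```bash
python3 - <<'E'
from h import *
from plant import ctrl,snapshot
s=ctrl.get_state();r=snapshot('wrist');cv2.imwrite('pics/w3.png',r['frame'][:,:,::-1]);print(s['position'],s['contact_force'])
E
```

```text
[ 0.46482832 -0.30975771  0.00496226] [ 0.69732677 -1.08918439 -0.0107069 ]
```

View pics/w3.png

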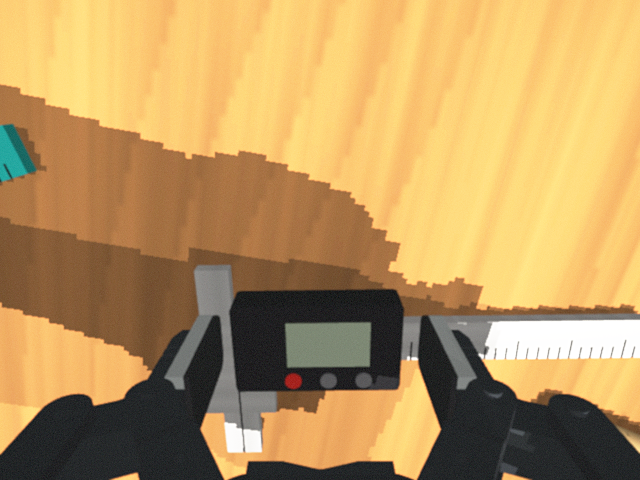

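The fingers straddle the body lengthwise, just above beam and jaws. Closing.

>>> apply_moves:
  steps: "0 0 0 0 0.25; 0 0 0 0 0.3; 0 0 0 0 0.4; 0 0 0 0 0.5; 0 0 0 0 0.5"

```text
t: 4.3
position: [0.4643, -0.3099, 0.0056]
tool_rot: [-2.022, -2.404, 0.002]
contact_force: [-3.2, 0.9, 7.5]
grip_width: 0.7
gripper_force: 63.1
```

>>> apply_moves:
  steps: "0 0 -0.1 0 0.5; 0 0 -0.4 0 0.5; 0 0 -0.5 0 0.5; 0 0 -0.5 0 0.5; 0 0 0 0 0.5"

```text
t: 4.92
position: [0.4673, -0.311, 0.1593]
tool_rot: [2.017, 2.398, 0.001]
contact_force: [1.0, -0.6, -2.4]
grip_width: 0.698
gripper_force: 66.2
```

```bash
python3 - <<'E'
from h import *
from plant import ctrl,snapshot
s=ctrl.get_state();r=snapshot('wrist');t=snapshot('top');pickle.dump((s,r,t),open('w4.pkl','wb'))
cv2.imwrite('pics/w4.png',r['frame'][:,:,::-1]);print(s)
# foam frame from top image: bright outline of charcoal/green region -> cutout blue corners
f=t['frame'][105:205,175:285]
cv2.imwrite('pics/foam4.png',cv2.resize(f,(770,560),interpolation=cv2.INTER_CUBIC)[:,:,::-1])
E
```

```text
{'t': 4.925, 'joint_positions': array([ 0.84963395,  0.44159775, -0.40544861,  1.87071179,  0.22471323,
        0.86496302,  0.5059586 ]), 'qd': array([-0.01001613,  0.06316802,  0.02624394,  0.06261343,  0.01263923,
       -0.02311588, -0.00970974]), 'joint_torque': array([  0.2410333 , -48.94393444,  -4.89919022, -22.89337456,
        -0.08128202,   0.27561324,   0.08783907]), 'position': array([ 0.46732288, -0.31099608,  0.15932338]), 'tool_rot': array([2.01663143e+00, 2.39768101e+00, 1.34763174e-03]), 'contact_force': array([ 0.98200918, -0.60544778, -2.43814313]), 'wrist_torque': array([-0.04112686,  0.0302953 ,  0.00321649]), 'gripper_force': 66.19320631027222, 'grip_width': 0.6976166019533772}
```

View pics/w4.png

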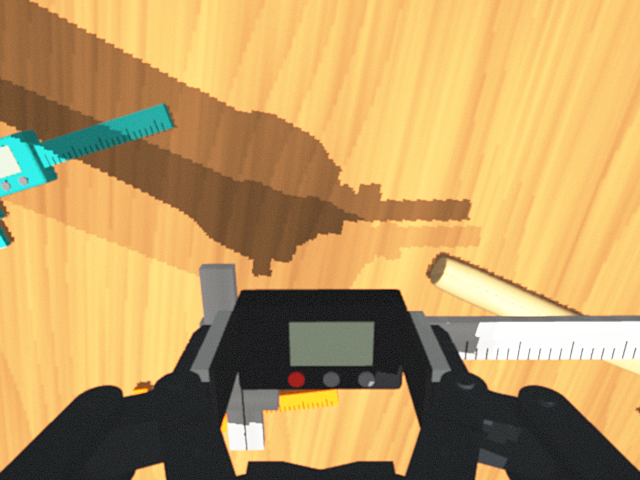

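The caliper is held level and straight. Next I go over to a pose downslope of the tray to look at the cutout with the wrist camera.

```bash
python3 - <<'E'
from h import *
from plant import ctrl
s,r,t=pickle.load(open('w4.pkl','rb'))
c=onz(t,t['T'],[[213,154],[248,163]],.09);print(c)
p=c[0]+0.5*(c[1]-c[0])+np.array([.986,-.165,0])*-.11;p[2]=.26;print(p)
plan(s,p,-99.5)
E
```

```text
[[ 0.65986892  0.03690529  0.09      ]
 [ 0.63597926 -0.05637819  0.09      ]]
[0.53946409 0.00841355 0.26      ]
0.275 0.114 -0.092 0.110
0.290 0.065 -0.092 0.110
0.297 0.014 -0.092 0.110
0.295 -0.037 -0.092 0.110
0.284 -0.088 -0.092 0.110
0.265 -0.136 -0.092 0.110
0.238 -0.179 -0.092 0.110
0.203 -0.218 -0.092 0.110
0.162 -0.250 -0.092 0.110
0.117 -0.274 -0.092 0.110
0.068 -0.290 -0.092 0.110
n 11 dyaw -109.36831117302748
```

>>> apply_moves:
  steps: "0.275 0.114 -0.092 0.11 0.5; 0.29 0.065 -0.092 0.11 0.5; 0.297 0.014 -0.092 0.11 0.5; 0.295 -0.037 -0.092 0.11 0.5; 0.284 -0.088 -0.092 0.11 0.5"

```text
t: 5.65
position: [0.496, -0.1633, 0.1989]
tool_rot: [-2.844, -1.328, 0.005]
contact_force: [0.6, 0.0, -2.3]
grip_width: 0.696
gripper_force: 66.2
```

>>> apply_moves:
  steps: "0.265 -0.136 -0.092 0.11 0.5; 0.238 -0.179 -0.092 0.11 0.5; 0.203 -0.218 -0.092 0.11 0.5; 0.162 -0.25 -0.092 0.11 0.5; 0.117 -0.274 -0.092 0.11 0.5"

```text
t: 6.28
position: [0.5282, -0.0183, 0.2449]
tool_rot: [-3.141, -0.015, 0.007]
contact_force: [1.0, 0.4, -1.9]
grip_width: 0.7
gripper_force: 66.2
```

>>> apply_moves:
  steps: "0.068 -0.29 -0.092 0.11 0.5; 0 0 0 0 0.5; 0 0 0 0 0.5; 0 0 0 0 0.5"

```text
t: 6.78
position: [0.535, 0.0086, 0.255]
tool_rot: [3.131, -0.249, -0.003]
contact_force: [-0.1, 0.8, -2.2]
grip_width: 0.7
gripper_force: 66.2
```

```bash
python3 - <<'E'
from h import *
from plant import ctrl,snapshot
s=ctrl.get_state();r=snapshot('wrist');pickle.dump((s,r),open('w5.pkl','wb'));print(s['position'],s['grip_width'],s['gripper_force'],tool(s)[:2,1])
cv2.imwrite('pics/w5.png',r['frame'][:,:,::-1])
E
```

```text
[0.53502226 0.0085667  0.2550073 ] 0.699761519865737 66.16139888763428 [-0.15806277 -0.98742866]
```

View pics/w5.png

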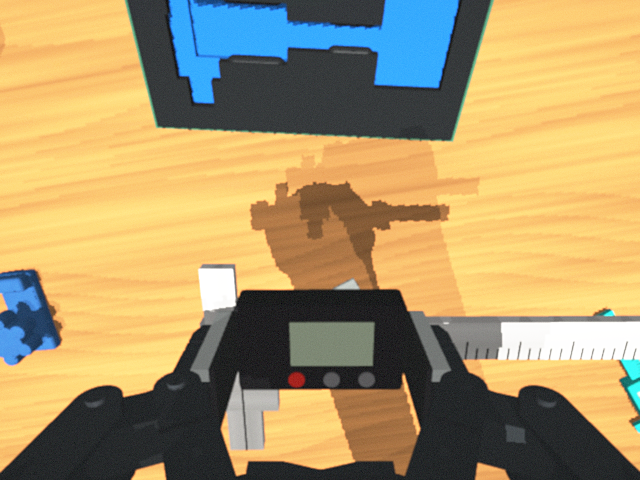

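>>> apply_moves:
  steps: "0.35 0 0 0 0.5; 0.35 0 0 0 0.5; 0 0 0 0 0.5; 0 0 0 0 0.5; 0 0 0 0 0.5"

```text
t: 7.45
position: [0.604, -0.0011, 0.2561]
tool_rot: [3.132, -0.247, -0.001]
contact_force: [-0.2, 0.4, -3.4]
grip_width: 0.701
gripper_force: 66.2
```

```bash
python3 - <<'E'
from h import *
from plant import ctrl,snapshot
s=ctrl.get_state();r=snapshot('wrist');pickle.dump((s,r),open('w6.pkl','wb'));print(s['position'],s['grip_width'],tool(s)[:2,1])
cv2.imwrite('pics/w6.png',r['frame'][:,:,::-1])
g=r['frame'].astype(int);m=((g[...,2]>120)&(g[...,0]<100)&(g[...,2]>g[...,1]*1.2)).astype(np.uint8);m[290:]=0
c=max(cv2.findContours(m,0,2)[0],key=cv2.contourArea)
a=cv2.approxPolyDP(c,3,True)[:,0];print(a.tolist())
E
```

```text
[ 0.60396485 -0.00112548  0.25611417] 0.7010551644810298 [-0.15682948 -0.98762567]
[[180, 98], [191, 169], [201, 173], [204, 191], [222, 192], [221, 174], [229, 171], [230, 157], [250, 153], [291, 159], [294, 148], [364, 148], [375, 153], [373, 178], [430, 181], [451, 109], [385, 104], [377, 135], [292, 130], [289, 117], [201, 115], [198, 97]]
```

View pics/w6.png

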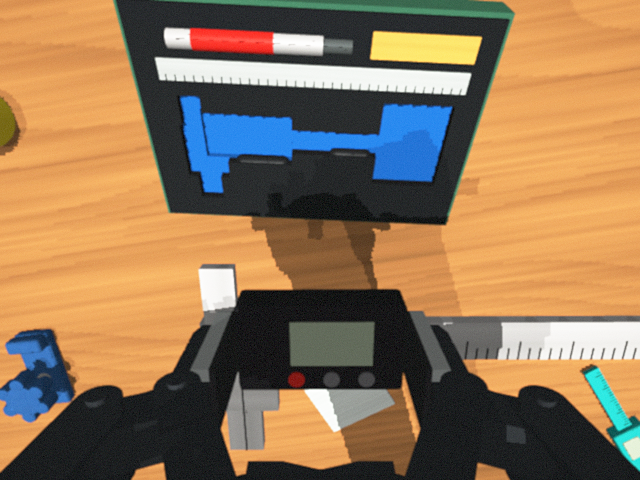

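The tray is clearly in view: foam bottom corners near (169,212) and (447,223), and the blue cutout at rows 98–192. I'll get the foam frame by ray-casting the charcoal face's corners, using the known width and tilt, and check it against the cutout.

```bash
cat > foam.py <<'E'
from h import *
s,r=pickle.load(open('w6.pkl','rb'));T=tool(s)@r['hand_eye'];f=r['frame'].astype(int)
dark=(f.max(2)<62)&~((f[...,1]>f[...,0]+12)&(f[...,1]>f[...,2]+4))
L=[];Rr=[];B=[]
for v in range(30,200,3):
    u=np.nonzero(dark[v,90:540])[0]+90;L.append((u[0],v));Rr.append((u[-1]+1,v))
for u in range(180,440,3):
    v=np.nonzero(dark[150:240,u])[0]+150
    if len(v):B.append((u,v[-1]+1))
def fit(P):
    P=np.array(P,np.float32)
    for _ in range(3):
        vx,vy,x,y=cv2.fitLine(P,cv2.DIST_HUBER,0,.01,.01).ravel();n=np.array([-vy,vx]);e=abs((P-[x,y])@n);P=P[e<max(1.0,2*np.median(e))]
    return np.array([-vy,vx,-(-vy*x+vx*y)]),len(P),e.mean()
l,rr,b=[fit(q) for q in(L,Rr,B)];print('fits',[q[1:] for q in(l,rr,b)])
X=lambda a,c:(lambda q:q[:2]/q[2])(np.cross(a[0],c[0]))
bl,br=X(l,b),X(rr,b);print('corners',bl,br)
from scipy.optimize import brentq
h=brentq(lambda z:np.linalg.norm(np.diff(onz(r,T,[bl,br],z),axis=0))-.230,0,.15)
P=onz(r,T,[bl,br],h);ex=(P[1]-P[0])/.23
up=np.cross([0,0,1],ex);ey=up*np.cos(np.radians(24))+np.array([0,0,np.sin(np.radians(24))]);ez=np.cross(ex,ey)
o=P.mean(0)-ex*.049+ey*.072-ez*.012
F=np.eye(4);F[:3,:3]=np.c_[ex,ey,ez];F[:3,3]=o
if __name__=='__main__':
    print('bottom edge h',h,'expected ~.060','origin',o.round(4),'yaw',np.degrees(np.arctan2(ex[1],ex[0])))
    ob=np.array([0,0,0]);
    def cast(px,zf=.012):
        c,d=ray(r,T,px);n=ez;return (((c+d*(((o+ez*zf-c)@n)/(d@n))[:,None])-o)@F[:3,:3]*1000).round(1)
    pts=[[180,98],[198,97],[204,191],[222,192],[291,159],[289,117],[292,130],[373,178],[430,181],[451,109],[385,104],[377,135]]
    for p,a,c in zip(pts,cast(pts)[:,:2],cast(pts,.005)[:,:2]):print(p,a,c)
    pickle.dump(F,open('F.pkl','wb'))
E
python3 foam.py
```

```text
fits [(57, np.float32(0.25396422)), (57, np.float32(0.23658271)), (87, np.float32(0.42123532))]
corners [171.49048 211.99947] [442.70923 225.01361]
bottom edge h 0.05309041402229849 expected ~.060 origin [0.6688 0.0462 0.0714] yaw -101.936289237185
[180, 98] [-40.5  30.1] [-43.   26.7]
[198, 97] [-28.1  31.5] [-30.3  28.2]
[204, 191] [-35.3 -48.1] [-37.6 -53.5]
[222, 192] [-20.9 -48.2] [-22.8 -53.6]
[291, 159] [ 34.8 -13.9] [ 34.3 -18.4]
[289, 117] [33.5 20.3] [32.9 16.7]
[292, 130] [35.6 10.4] [35.1  6.5]
[373, 178] [ 98.6 -27.4] [ 99.7 -32.2]
[430, 181] [143.2 -27.5] [145.4 -32.4]
[451, 109] [144.1  32.4] [146.4  29.1]
[385, 104] [98.7 33.5] [99.9 30.2]
[377, 135] [96.5  9.9] [97.6  6. ]
```

The cutout checks out: with this frame, the jaw, scoop and mouth edges land within about 1 mm of the given sizes. Now I'll measure how the caliper sits in the grip and plan the approach. The tool can't tilt, so the uphill edge goes on first. Then I loosen the fingers slightly so it settles to 24° between them.

```bash
python3 - <<'E'
from h import *
from plant import ctrl
s,r=pickle.load(open('w6.pkl','rb'));H=r['hand_eye'];g=r['frame'].astype(int)
sat=g.max(2)-g.min(2)
up=[];lo=[]
for u in range(520,636,6):
    col=(sat[300:375,u]<30)&(g[300:375,u].min(1)>150)
    v=np.nonzero(col)[0]+300
    if len(v): up.append((u,v[0]));lo.append((u,v[-1]+1))
print(len(up))
for q in(up,lo):
    w=onz(r,H,q,-.0044);k=np.polyfit(w[:,1],w[:,0],1);print('edge tool-x at y=0: %.4f mm yaw %.2f deg'%(k[1]*1e3,np.degrees(k[0])))
F=pickle.load(open('F.pkl','rb'))
s=ctrl.get_state();yaw=np.degrees(np.arctan2(F[1,0],F[0,0]))
p=F[:3,3]+F[:3,:3]@[.003,.010,.0306];p[2]-=.0074;print('contact TCP',p)
plan(s,p+[0,0,.03],yaw)
E
```

```text
20
edge tool-x at y=0: 5.3009 mm yaw -0.04 deg
edge tool-x at y=0: -10.6045 mm yaw 0.02 deg
contact TCP [0.66490716 0.04391768 0.09603476]
0.177 -0.180 0.434 0.011
0.174 -0.183 0.434 0.011
0.170 -0.186 0.434 0.011
n 3 dyaw -2.918926514616601
```

>>> apply_moves:
  steps: "0.177 -0.18 0.434 0.011 0.5; 0.174 -0.183 0.434 0.011 0.5; 0.17 -0.186 0.434 0.011 0.5; 0 0 0 0 0.5; 0 0 0 0 0.5"

```text
t: 8.12
position: [0.6658, 0.0435, 0.127]
tool_rot: [3.124, -0.328, 0.002]
contact_force: [0.2, -0.8, -2.0]
grip_width: 0.698
gripper_force: 66.5
```

```bash
cat > st.py <<'E'
from h import *
from plant import ctrl
import sys
s=ctrl.get_state();F=pickle.load(open('F.pkl','rb'))
p=s['position']+[0,0,.0074]
print('t',s['t'],'pos',s['position'].round(4),'foam(pivot) mm',((p-F[:3,3])@F[:3,:3]*1e3).round(1),'yaw err',round(np.degrees(np.arctan2(*tool(s)[1::-1,1])-np.arctan2(F[1,0],F[0,0])),2),'F',s['contact_force'].round(1),'w',round(s['grip_width'],3),s['gripper_force'])
if len(sys.argv)>1:
    q=F[:3,3]+F[:3,:3]@(np.array([float(a) for a in sys.argv[1:4]])/1e3);q[2]-=.0074
    plan(s,q,np.degrees(np.arctan2(F[1,0],F[0,0])))
E
python3 st.py 3 10 30.6
```

```text
t 8.125 pos [0.6658 0.0435 0.127 ] foam(pivot) mm [ 3.2 23.5 58.5] yaw err -0.06 F [ 0.2 -0.8 -2. ] w 0.698 66.51118397712708
-0.010 -0.002 0.310 -0.001
n 1 dyaw 0.0627148172793568
```

>>> apply_moves:
  steps: "-0.01 -0.002 0.15 0 0.5; 0 0 0.08 0 0.5; 0 0 0 0 0.5; 0 0 0 0 0.5"

```text
t: 8.62
position: [0.665, 0.0442, 0.1033]
tool_rot: [-3.124, 0.329, -0.001]
contact_force: [-0.9, 0.7, -2.2]
grip_width: 0.695
gripper_force: 66.5
```

>>> apply_moves:
  steps: "0 0 0.025 0 0.5; 0 0 0.025 0 0.5; 0 0 0 0 0.5"

```text
t: 9.0
position: [0.6646, 0.0443, 0.0976]
tool_rot: [3.124, -0.328, -0.001]
contact_force: [-1.1, -1.1, -2.4]
grip_width: 0.697
gripper_force: 66.5
```

>>> apply_moves:
  steps: "0 0 0.02 0 0.5; 0 0 0 0 0.5; 0 0 0 0 0.5"

```text
t: 9.38
position: [0.6648, 0.0443, 0.096]
tool_rot: [3.124, -0.328, -0.0]
contact_force: [0.3, 0.9, -2.5]
grip_width: 0.698
gripper_force: 66.5
```

No contact yet; going on in small steps.

>>> apply_moves:
  steps: "0 0 0.02 0 0.5; 0 0 0 0 0.5; 0 0 0 0 0.5"

```text
t: 9.75
position: [0.6647, 0.0443, 0.0939]
tool_rot: [3.124, -0.329, -0.0]
contact_force: [0.9, 1.3, -2.7]
grip_width: 0.702
gripper_force: 66.5
```

>>> apply_moves:
  steps: "0 0 0.02 0 0.5; 0 0 0 0 0.5; 0 0 0 0 0.5"

```text
t: 10.12
position: [0.6648, 0.0443, 0.0919]
tool_rot: [3.124, -0.328, -0.0]
contact_force: [0.9, -0.1, -2.2]
grip_width: 0.7
gripper_force: 66.5
```

>>> apply_moves:
  steps: "0 0 0.015 0 0.5; 0 0 0 0 0.5; 0 0 0 0 0.5"

```text
t: 10.5
position: [0.665, 0.0443, 0.0907]
tool_rot: [-3.124, 0.328, -0.001]
contact_force: [-0.1, 1.0, -0.4]
grip_width: 0.696
gripper_force: 66.7
```

>>> apply_moves:
  steps: "0 0 0.015 0 0.5; 0 0 0 0 0.5; 0 0 0 0 0.5"

```text
t: 10.88
position: [0.665, 0.0444, 0.0899]
tool_rot: [-3.124, 0.328, -0.001]
contact_force: [-3.4, 0.0, 4.2]
grip_width: 0.698
gripper_force: 67.3
```

```bash
python3 st.py; python3 - <<'E'
from h import *
from plant import snapshot
r=snapshot('wrist');t=snapshot('scene')
a=r['frame'][80:480,60:640];b=cv2.resize(t['frame'][215:315,350:480],None,fx=1.6,fy=1.6,interpolation=cv2.INTER_CUBIC)
a=a.copy();a[0:160,0:208]=b
cv2.imwrite('pics/w7.png',a[:,:,::-1])
E
```

```text
t 10.875 pos [0.665  0.0444 0.0899] foam(pivot) mm [ 2.6  7.5 25. ] yaw err -0.06 F [-3.4  0.   4.2] w 0.698 67.34113812446594
```

Contact on the slope at 6 N, at about the hinge position I wanted. Loosening the fingers a little so it can settle.

>>> apply_moves:
  steps: "0 0 0 0 0.28; 0 0 0 0 0.28; 0 0 0 0 0.27; 0 0 0 0 0.27; 0 0 0 0 0.27"

```text
t: 11.6
position: [0.6647, 0.0443, 0.0887]
tool_rot: [3.124, -0.329, -0.0]
contact_force: [-0.8, 0.5, 0.4]
grip_width: 0.727
gripper_force: 0.0
```

```bash
python3 st.py; python3 - <<'E'
from h import *
from plant import snapshot
r=snapshot('wrist');t=snapshot('scene')
a=r['frame'][80:480,60:640].copy();b=cv2.resize(t['frame'][220:310,355:475],None,fx=4.4,fy=4.4,interpolation=cv2.INTER_CUBIC)
c=np.zeros((600,800,3),np.uint8);x=cv2.resize(a,(400,276));c[:276,:400]=x;c[:276,400:]=cv2.resize(snapshot('top')['frame'][105:205,165:310],(400,276),interpolation=cv2.INTER_CUBIC);c[276:,:432]=cv2.resize(b,(432,324))
cv2.imwrite('pics/w8.png',c[:,:,::-1])
E
```

```text
t 11.6 pos [0.6647 0.0443 0.0887] foam(pivot) mm [ 2.7  6.8 24. ] yaw err -0.07 F [-0.8  0.5  0.4] w 0.727 0.0
```

View pics/w8.png

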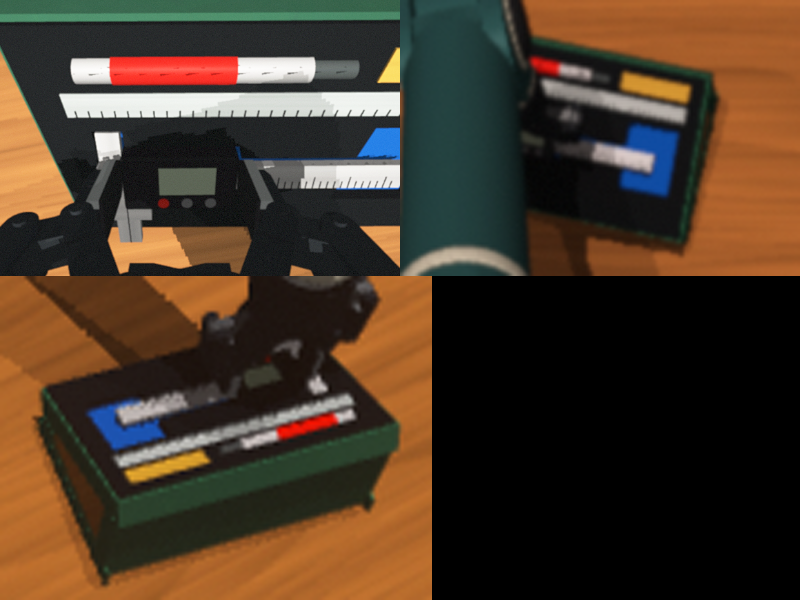

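The fused view shows the caliper tilted down into the cutout: the jaw tip is in its slot, and the beam end is mid-scoop at about (640,160) in the top crop. Now I'll rise clear and check the seat numerically from the wrist camera.

>>> apply_moves:
  steps: "0 0 -0.1 0 0.25; 0 0 -0.3 0 0.2; -0.2 0 -0.5 0 0.2; -0.2 0 -0.5 0 0.2; -0.25 0.1 -0.2 0 0.2"

```text
t: 12.38
position: [0.6002, 0.0493, 0.2534]
tool_rot: [-3.123, 0.326, -0.01]
contact_force: [-0.5, 0.2, -0.2]
grip_width: 0.802
gripper_force: 0.0
```

>>> apply_moves:
  steps: "0 0.4 0 0 0.5; 0 0 0 0 1; 0 0 0 0 1; 0 0 0 0 1"

```text
t: 12.88
position: [0.5909, 0.0101, 0.249]
tool_rot: [-3.124, 0.326, 0.0]
contact_force: [0.3, -0.4, -0.3]
grip_width: 0.002
gripper_force: 0.0
```

```bash
python3 st.py; cat > meas.py <<'E'
from h import *
from plant import ctrl,snapshot
import sys
zb,zbody=[float(a)/1e3 for a in sys.argv[1:3]]
F=pickle.load(open('F.pkl','rb'));o=F[:3,3];ez=F[:3,2]
s=ctrl.get_state();r=snapshot('wrist');pickle.dump((s,r),open('m.pkl','wb'));T=tool(s)@r['hand_eye'];g=r['frame'].astype(int)
def cast(px,z):
    c,d=ray(r,T,px);return ((c+d*(((o+ez*z-c)@ez)/(d@ez))[:,None])-o)@F[:3,:3]*1000
# steel mask within the foam region below y=38
sat=g.max(2)-g.min(2);m=((sat<40)&(g.min(2)>85)).astype(np.uint8)
vv,uu=np.mgrid[0:480,0:640];q=cast(np.c_[uu.ravel(),vv.ravel()],zb)
X=q[:,0].reshape(480,640);Y=q[:,1].reshape(480,640)
reg=(X>-50)&(X<150)&(Y>-60)&(Y<37)
m[~reg]=0
print('visible rows',[(k,int(((X>a)&(X<b)&reg).sum())) for k,a,b in(('jaw',-50,-14),('beam',40,130))])
e=[]
for x0 in range(42,130,8):
    k=m.astype(bool)&(abs(X-x0)<2)&(abs(Y)<15)
    if k.sum()>5:e.append((x0,Y[k].min(),Y[k].max(),k.sum()))
e=np.array(e);print('beam edges y(lo,hi) per x:\n',e.round(1))
k=m.astype(bool)&(abs(Y)<7)&(X>60);print('beam end x',np.percentile(X[k],99.7).round(1) if k.any() else None)
k=m.astype(bool)&(X<-14)
if k.any():print('jaws y',np.percentile(Y[k],[.5,99.5]).round(1),'x min',np.percentile(X[k],.5).round(1))
d=(sat>15)&(g[...,1]>95)&(g.min(2)>75)&(X>-20)&(X<30)&(abs(Y)<18)
if d.any():
    a,b=np.nonzero(d);w=cast([[b.mean(),a.mean()]],zbody);print('screen centre foam',w.round(1),len(a))
E
python3 meas.py 15 25
```

```text
t 12.875 pos [0.5909 0.0101 0.249 ] foam(pivot) mm [ 51.4  12.5 196.9] yaw err 0.02 F [ 0.3 -0.4 -0.3] w 0.002 0.0
visible rows [('jaw', 6142), ('beam', 15354)]
beam edges y(lo,hi) per x:
 [[ 42.  -11.1   7.5 150. ]
 [ 50.  -11.1   8.3 129. ]
 [ 58.  -11.1   7.5 144. ]
 [ 66.  -11.1   7.5 144. ]
 [ 74.  -11.1   8.2 147. ]
 [ 82.  -11.1   7.5 143. ]
 [ 90.  -11.1   8.2 147. ]
 [ 98.  -11.1   8.2 145. ]
 [106.  -10.3   8.2 143. ]
 [114.  -10.3   8.2 142. ]
 [122.  -10.3   8.2 143. ]]
beam end x 127.2
jaws y [-59.4  30.7] x min -48.2
screen centre foam [[ 5.6  5.5 25. ]] 1339
```

The seat looks right: beam centre within about 1.5 mm, end at x≈127 (128 expected), jaw tip at 30.7 (30). Now I press the body with closed fingers.

```bash
cat > press.py <<'E'
from h import *
from plant import ctrl
import sys
s=ctrl.get_state();F=pickle.load(open('F.pkl','rb'))
x,y,z,up=[float(a)/1e3 for a in sys.argv[1:5]]
h=np.cross([0,0,1],F[:3,0]);q=F[:3,3]+F[:3,:3]@[x,y,z]-h*.011;print('contact TCP',q.round(4),'now',s['position'].round(4),'t',s['t'],s['contact_force'].round(1))
plan(s,q+[0,0,up],np.degrees(np.arctan2(F[1,0],F[0,0])))
E
python3 press.py 11 2 25 25
```

```text
contact TCP [0.6476 0.0394 0.0951] now [0.5909 0.01   0.2488] t 12.925 [-0.6 -0.3  0. ]
0.165 -0.135 0.429 0.000
0.165 -0.135 0.429 0.000
0.165 -0.135 0.429 0.000
n 3 dyaw -0.023111069148683328
```

>>> apply_moves:
  steps: "0.165 -0.135 0.429 0 1; 0.165 -0.135 0.429 0 1; 0.165 -0.135 0.429 0 1; 0 0 0 0 1; 0 0 0 0 1"

```text
t: 13.55
position: [0.6479, 0.0385, 0.1211]
tool_rot: [-3.124, 0.328, -0.001]
contact_force: [0.3, -0.1, 1.1]
grip_width: -0.004
gripper_force: 0.0
```

>>> apply_moves:
  steps: "0 0 0.1 0 1; 0 0 0.05 0 1; 0 0 0.03 0 1; 0 0 0 0 1; 0 0 0 0 1"

```text
t: 14.18
position: [0.6477, 0.0382, 0.1025]
tool_rot: [-3.124, 0.328, -0.001]
contact_force: [-0.8, -0.6, 0.3]
grip_width: 0.002
gripper_force: 0.0
```

>>> apply_moves:
  steps: "0 0 0.02 0 1; 0 0 0.02 0 1; 0 0 0 0 1"

```text
t: 14.55
position: [0.6474, 0.0382, 0.098]
tool_rot: [3.124, -0.328, -0.001]
contact_force: [-0.4, -0.4, 0.2]
grip_width: -0.0
gripper_force: 0.0
```

>>> apply_moves:
  steps: "0 0 0.02 0 1; 0 0 0.02 0 1; 0 0 0 0 1"

```text
t: 14.92
position: [0.6482, 0.038, 0.0956]
tool_rot: [3.124, -0.329, 0.002]
contact_force: [-3.3, -1.0, 7.6]
grip_width: 0.003
gripper_force: 3.9
```

>>> apply_moves:
  steps: "0 0 0.015 0 1; 0 0 0.01 0 1; 0 0 0 0 1"

```text
t: 15.3
position: [0.6483, 0.038, 0.0952]
tool_rot: [3.124, -0.329, 0.003]
contact_force: [-6.6, -1.9, 19.5]
grip_width: 0.002
gripper_force: 10.2
```

Contact came at 95.5 mm (predicted 95.1), so it sits on the lips. Pressing on gently.

>>> apply_moves:
  steps: "0 0 0.01 0 1; 0 0 0 0 1; 0 0 0 0 1"

```text
t: 15.68
position: [0.6484, 0.038, 0.0951]
tool_rot: [3.124, -0.329, 0.003]
contact_force: [-9.6, -1.5, 24.6]
grip_width: -0.002
gripper_force: 12.8
```

>>> apply_moves:
  steps: "0 0 0.006 0 1; 0 0 0 0 1; 0 0 0 0 1"

```text
t: 16.05
position: [0.6484, 0.038, 0.095]
tool_rot: [3.124, -0.329, 0.003]
contact_force: [-10.4, -1.6, 26.0]
grip_width: -0.001
gripper_force: 14.4
```

28 N without movement suggests that the caliper is not quite in the mouth, probably about 2 mm too far downhill. I'll lift off and look at the beam's profile across the slope in numbers.

>>> apply_moves:
  steps: "0 0 -0.1 0 1; 0 0 -0.5 0 1; -0.2 -0.1 -0.5 0 1; -0.3 -0.1 -0.4 0 1; 0 0 0 0 1"

```text
t: 16.68
position: [0.6034, 0.0706, 0.2442]
tool_rot: [-3.123, 0.323, -0.01]
contact_force: [0.6, 0.1, -0.5]
grip_width: 0.002
gripper_force: 0.0
```

```bash
python3 meas.py 15 25; cat > prof.py <<'E'
from h import *
F=pickle.load(open('F.pkl','rb'));o=F[:3,3]
s,r=pickle.load(open('m.pkl','rb'));T=tool(s)@r['hand_eye'];f=r['frame']
def prof(x,z,ys,ax=1):
    P=[o+F[:3,:3]@(np.array([x,y,z])/1e3) for y in ys] if ax else [o+F[:3,:3]@(np.array([y,x,z])/1e3) for y in ys]
    u=proj(r,T,P);c=np.array([[f[int(round(b)),int(round(a))]] for a,b in u])[:,0];return [f"{y}:{'/'.join(map(str,k))}" for y,k in zip(ys,c)]
print('cam in foam',((T[:3,3]-o)@F[:3,:3]).round(3))
print('x114 z15',*prof(114,15,range(-14,15)));print('x50 z15',*prof(50,15,range(-14,15)))
print('jaw x-36 z15',*prof(-36,15,range(-60,-40)),*prof(-36,15,range(22,37)))
print('body x12 z25',*prof(12,25,range(-28,-8)),*prof(12,25,range(10,26)))
E
python3 prof.py
```

```text
visible rows [('jaw', 6349), ('beam', 15845)]
beam edges y(lo,hi) per x:
 [[ 42.  -11.2   7.9 151. ]
 [ 50.  -11.2   7.9 148. ]
 [ 58.  -11.2   7.9 149. ]
 [ 66.  -11.2   7.9 150. ]
 [ 74.  -11.1   7.9 150. ]
 [ 82.  -11.1   7.9 150. ]
 [ 90.  -11.1   7.9 149. ]
 [ 98.  -11.1   8.  146. ]
 [106.  -10.3   8.  145. ]
 [114.  -10.3   8.  144. ]
 [122.  -10.3   8.  142. ]]
beam end x 128.3
jaws y [-59.   31.2] x min -45.3
screen centre foam [[ 5.6  5.4 25. ]] 1365
cam in foam [-0.011  0.143  0.282]
x114 z15 -14:42/135/236 -13:35/131/233 -12:25/116/228 -11:114/137/201 -10:228/225/222 -9:247/246/243 -8:241/240/238 -7:242/241/239 -6:228/227/224 -5:238/235/233 -4:240/239/236 -3:240/238/235 -2:239/238/237 -1:241/240/238 0:242/240/239 1:244/243/240 2:244/242/240 3:245/244/240 4:246/245/243 5:246/245/242 6:248/246/244 7:228/223/214 8:162/161/171 9:89/127/209 10:36/132/235 11:42/131/234 12:35/131/234 13:38/131/233 14:43/133/235
x50 z15 -14:35/37/39 -13:33/35/36 -12:22/23/21 -11:87/86/85 -10:163/163/159 -9:189/183/179 -8:153/150/148 -7:159/157/155 -6:163/161/158 -5:198/198/193 -4:215/213/208 -3:2
[... 575 characters left out ...]
8 22:247/246/244 23:246/245/243 24:248/247/245 25:248/247/245 26:247/247/245 27:248/247/245 28:247/247/245 29:249/248/246 30:251/249/246 31:182/187/204 32:84/128/207 33:27/74/141 34:33/57/92 35:42/42/44 36:35/39/36
body x12 z25 -28:41/44/42 -27:29/33/36 -26:38/41/43 -25:35/35/35 -24:31/33/34 -23:34/37/38 -22:22/35/30 -21:35/40/38 -20:36/34/39 -19:34/39/42 -18:36/35/42 -17:37/36/35 -16:53/49/54 -15:52/53/52 -14:57/56/59 -13:53/52/55 -12:60/58/61 -11:59/59/63 -10:59/57/63 -9:51/50/54 10:236/246/225 11:239/247/226 12:238/247/225 13:238/247/226 14:241/252/230 15:201/219/185 16:124/132/119 17:62/59/62 18:67/64/71 19:65/60/64 20:56/57/59 21:49/50/48 22:38/34/32 23:27/24/26 24:15/33/64 25:31/75/133
```

The jaw span appears as 91 mm in the face plane instead of 82 mm. So the caliper is still nearly level, with its uphill edge in and its downhill side up. I'll triangulate its corners from two wrist views.

```bash
cat > tri.py <<'E'
from h import *
from plant import ctrl,snapshot
import sys
F=pickle.load(open('F.pkl','rb'));o=F[:3,3];ez=F[:3,2]
s=ctrl.get_state();r=snapshot('wrist');pickle.dump((s,r),open(sys.argv[1],'wb'));T=tool(s)@r['hand_eye'];g=r['frame'].astype(int)
sat=g.max(2)-g.min(2);m=((sat<40)&(g.min(2)>110)).astype(np.uint8)
vv,uu=np.mgrid[0:480,0:640];c,d=ray(r,T,np.c_[uu.ravel(),vv.ravel()]);q=((c+d*(((o+ez*.015-c)@ez)/(d@ez))[:,None])-o)@F[:3,:3]*1e3
X=q[:,0].reshape(480,640);Y=q[:,1].reshape(480,640);m[(X<-60)|(X>150)|(Y>36)|(Y<-90)]=0
print('t',s['t'])
for k in sorted(cv2.findContours(m,0,2)[0],key=cv2.contourArea)[-4:]:
    if cv2.contourArea(k)<60:continue
    for u,v in cv2.approxPolyDP(k,2.5,True)[:,0]:print((int(u),int(v)),X[v,u].round(),Y[v,u].round(),end='; ')
    print('area',cv2.contourArea(k))
E
python3 tri.py v1.pkl
```

```text
t 16.725
(321, 114) -10.0 10.0; (321, 141) -9.0 -11.0; (366, 141) 22.0 -11.0; (367, 113) 21.0 10.0; area 1283.5
(272, 82) -41.0 32.0; (270, 133) -45.0 -4.0; (273, 175) -45.0 -39.0; (283, 177) -38.0 -41.0; (284, 201) -39.0 -64.0; (303, 201) -24.0 -64.0; (303, 177) -23.0 -41.0; (313, 174) -15.0 -38.0; (312, 158) -16.0 -24.0; (292, 157) -30.0 -24.0; (290, 84) -29.0 30.0; area 2714.0
(383, 141) 34.0 -11.0; (519, 140) 129.0 -10.0; (524, 118) 127.0 7.0; (385, 117) 33.0 8.0; area 3320.5
```

>>> apply_moves:
  steps: "-0.3 0.4 -0.1 0 1; -0.3 0.4 -0.1 0 1; 0 0 0 0 1; 0 0 0 0 1; 0 0 0 0 1"

```text
t: 17.4
position: [0.5281, 0.0032, 0.2592]
tool_rot: [-3.124, 0.327, 0.002]
contact_force: [0.1, 0.1, 0.3]
grip_width: 0.002
gripper_force: 0.0
```

```bash
python3 tri.py v2.pkl
```

```text
t 17.4
(220, 50) 1.0 -11.0; (220, 58) -0.0 -17.0; (226, 59) 4.0 -17.0; (228, 53) 6.0 -13.0; area 73.0
(196, 13) -11.0 12.0; (200, 45) -13.0 -8.0; (246, 44) 19.0 -7.0; (243, 13) 19.0 12.0; area 1515.0
(146, 0) -42.0 20.0; (150, 19) -42.0 9.0; (147, 25) -46.0 5.0; (158, 85) -49.0 -36.0; (168, 86) -42.0 -37.0; (173, 114) -43.0 -59.0; (192, 114) -29.0 -59.0; (189, 86) -26.0 -37.0; (199, 84) -19.0 -35.0; (197, 66) -18.0 -22.0; (173, 61) -34.0 -19.0; (166, 0) -29.0 20.0; area 2729.0
(263, 20) 32.0 8.0; (265, 47) 32.0 -9.0; (404, 45) 128.0 -8.0; (405, 20) 126.0 8.0; area 3797.5
```

```bash
cat > tri2.py <<'E'
from h import *
F=pickle.load(open('F.pkl','rb'))
def tri(a,b,C):
    out=[]
    (s1,r1),(s2,r2)=[pickle.load(open(k,'rb')) for k in(a,b)]
    for n,p,q in C:
        o1,d1=ray(r1,tool(s1)@r1['hand_eye'],p);o2,d2=ray(r2,tool(s2)@r2['hand_eye'],q)
        d1,d2=d1[0],d2[0];k=np.linalg.lstsq(np.c_[d1,-d2],o2-o1,rcond=None)[0]
        w1,w2=o1+k[0]*d1,o2+k[1]*d2;w=(w1+w2)/2
        print(n,'world',w.round(4),'foam mm',((w-F[:3,3])@F[:3,:3]*1e3).round(1),'gap',(np.linalg.norm(w1-w2)*1e3).round(1))
E
python3 - <<'E'
from tri2 import *
tri('v1.pkl','v2.pkl',[('tipL(-35,-52)',(284,201),(173,114)),('tipR(-22,-52)',(303,201),(192,114)),('jaw(-42,-30)',(273,175),(158,85)),('jaw(-14,-30)',(313,174),(199,84)),('end(128,-8)',(519,140),(404,45)),('end(128,8)',(524,118),(405,20)),('(34,-8)',(383,141),(265,47))])
E
```

```text
tipL(-35,-52) world [0.6187 0.0942 0.0812] foam mm [-36.6 -49.8  32.9] gap 0.1
tipR(-22,-52) world [0.6159 0.0806 0.0816] foam mm [-22.7 -49.6  33.3] gap 0.2
jaw(-42,-30) world [0.6395 0.097  0.0849] foam mm [-43.6 -30.2  28.2] gap 0.3
jaw(-14,-30) world [0.6342 0.069  0.0837] foam mm [-15.2 -30.2  26.9] gap 0.1
end(128,-8) world [ 0.6287 -0.0747  0.087 ] foam mm [126.5  -6.6  20. ] gap 0.7
end(128,8) world [ 0.6433 -0.0767  0.0916] foam mm [125.5   8.6  18.2] gap 0.4
(34,-8) world [0.6472 0.0172 0.0882] foam mm [32.8 -6.9 21.5] gap 0.2
```

The caliper has its uphill side in but is still tilted about 16° against the foam, and it sits about 1.5 mm towards −x, at the limit of the clearance. I'll squeeze the body lightly with the fingers to centre it in x, then press the raised long jaws down.

```bash
cat > go.py <<'E'
from h import *
from plant import ctrl
import sys
s=ctrl.get_state();F=pickle.load(open('F.pkl','rb'))
x,y,zw=[float(a)/1e3 for a in sys.argv[1:4]]  # foam x,y at face height zf (arg5), world z of TCP
zf=float(sys.argv[4])/1e3
q=F[:3,3]+F[:3,:3]@[x,y,zf];q[2]=zw;print('target',q.round(4),'now',s['position'].round(4),'t',s['t'],s['contact_force'].round(1),s['grip_width'])
plan(s,q,np.degrees(np.arctan2(F[1,0],F[0,0])))
E
python3 go.py 4 4 115 20
```

```text
target [0.6636 0.0432 0.115 ] now [0.528  0.0033 0.2593] t 17.45 [-0.4  0.7 -1.1] 0.003991986574039617
0.311 -0.168 0.361 0.000
0.311 -0.168 0.361 0.000
0.311 -0.168 0.361 0.000
0.311 -0.168 0.361 0.000
n 4 dyaw -0.01117520435809638
```

>>> apply_moves:
  steps: "0.311 -0.168 0.361 0 0.17; 0.311 -0.168 0.361 0 0.17; 0.311 -0.168 0.361 0 0.17; 0.311 -0.168 0.361 0 0.17; 0 0 0 0 0.17"

```text
t: 18.08
position: [0.6621, 0.0441, 0.1099]
tool_rot: [3.124, -0.325, -0.013]
contact_force: [-0.1, 0.0, 0.7]
grip_width: 0.831
gripper_force: 0.0
```

>>> apply_moves:
  steps: "0 0 0 0 0.17; 0 0 0.1 0 0.17; 0 0 0.1 0 0.17; 0 0 0 0 0.17; 0 0 0 0 0.17"

```text
t: 18.7
position: [0.6633, 0.0421, 0.0961]
tool_rot: [-3.124, 0.329, -0.001]
contact_force: [-0.5, -0.3, -0.0]
grip_width: 0.833
gripper_force: 0.0
```

```bash
python3 go.py 4 4 89 20
```

```text
target [0.6636 0.0432 0.089 ] now [0.6633 0.0421 0.0961] t 18.7 [-0.5 -0.3 -0. ] 0.8326994326689664
0.001 -0.011 0.071 -0.001
n 1 dyaw 0.07539275819104319
```

>>> apply_moves:
  steps: "0 -0.011 0.04 0 0.17; 0 0 0.03 0 0.17; 0 0 0 0 0.17"

```text
t: 19.08
position: [0.6632, 0.0434, 0.0883]
tool_rot: [3.124, -0.328, -0.001]
contact_force: [-0.2, 0.1, -0.6]
grip_width: 0.826
gripper_force: 0.0
```

>>> apply_moves:
  steps: "0 0 0 0 0.25; 0 0 0 0 0.27; 0 0 0 0 0.29; 0 0 0 0 0.29"

```text
t: 19.58
position: [0.6636, 0.0437, 0.0892]
tool_rot: [-3.124, 0.328, -0.001]
contact_force: [-0.3, -0.0, 3.8]
grip_width: 0.713
gripper_force: 19.6
```

>>> apply_moves:
  steps: "0 0 0 0 0.33; 0 0 0 0 0.22; 0 0 0 0 0.18; 0 0 -0.15 0 0.15; 0 0 -0.4 0 0.15"

```text
t: 20.2
position: [0.662, 0.043, 0.1428]
tool_rot: [3.123, -0.329, -0.007]
contact_force: [1.1, -0.5, 0.2]
grip_width: 0.849
gripper_force: 0.0
```

```bash
python3 go.py -28 -50 115 33
```

```text
target [0.6167 0.0858 0.115 ] now [0.662  0.043  0.1428] t 20.2 [ 1.1 -0.5  0.2] 0.8487459163666766
-0.266 -0.162 0.139 -0.000
-0.266 -0.162 0.139 -0.000
n 2 dyaw 0.07181518557061395
```

>>> apply_moves:
  steps: "0 0 0 0 1; -0.266 -0.162 0.139 0 1; -0.266 -0.162 0.139 0 1; 0 0 0.1 0 1; 0 0 0.1 0 1"

```text
t: 20.82
position: [0.6187, 0.0855, 0.0957]
tool_rot: [3.124, -0.329, 0.001]
contact_force: [0.4, 0.1, 0.2]
grip_width: -0.001
gripper_force: 0.0
```

>>> apply_moves:
  steps: "0 0 0.06 0 1; 0 0 0.03 0 1; 0 0 0 0 1; 0 0 0 0 1"

```text
t: 21.32
position: [0.6184, 0.086, 0.0872]
tool_rot: [-3.124, 0.329, -0.001]
contact_force: [0.0, 1.4, -0.1]
grip_width: 0.0
gripper_force: 0.0
```

>>> apply_moves:
  steps: "0 0 0.02 0 1; 0 0 0.02 0 1; 0 0 0 0 1"

```text
t: 21.7
position: [0.6182, 0.0862, 0.083]
tool_rot: [-3.124, 0.328, -0.0]
contact_force: [-0.0, 0.4, 1.7]
grip_width: 0.002
gripper_force: 0.6
```

Just touching at 83 mm, as triangulated. Pressing on.

>>> apply_moves:
  steps: "0 0 0.02 0 1; 0 0 0.01 0 1; 0 0 0 0 1"

```text
t: 22.08
position: [0.618, 0.0863, 0.0798]
tool_rot: [-3.124, 0.328, 0.001]
contact_force: [-0.9, 0.8, 0.8]
grip_width: -0.002
gripper_force: 0.7
```

>>> apply_moves:
  steps: "0 0 0.02 0 1; 0 0 0.01 0 1; 0 0 0 0 1"

```text
t: 22.45
position: [0.6179, 0.0862, 0.0767]
tool_rot: [-3.124, 0.328, 0.001]
contact_force: [-1.0, 0.6, 1.1]
grip_width: -0.003
gripper_force: 0.7
```

>>> apply_moves:
  steps: "0 0 0.02 0 1; 0 0 0.01 0 1; 0 0 0 0 1"

```text
t: 22.82
position: [0.6182, 0.0861, 0.0739]
tool_rot: [3.124, -0.328, 0.0]
contact_force: [-0.1, 1.5, 0.6]
grip_width: -0.003
gripper_force: 0.6
```

>>> apply_moves:
  steps: "0 0 0.02 0 1; 0 0 0.01 0 1; 0 0 0 0 1"

```text
t: 23.2
position: [0.6187, 0.0863, 0.0725]
tool_rot: [-3.124, 0.328, -0.002]
contact_force: [-4.1, 0.6, 10.7]
grip_width: 0.002
gripper_force: 5.4
```

>>> apply_moves:
  steps: "0 0 -0.2 0 1; 0 0 -0.5 0 1; 0 0 -0.5 0 1; -0.12 0.18 -0.5 0 1; 0 0 0 0 1"

```text
t: 23.82
position: [0.6048, 0.0696, 0.2467]
tool_rot: [-3.123, 0.332, -0.015]
contact_force: [-0.0, -0.1, -0.1]
grip_width: -0.003
gripper_force: 0.0
```

```bash
python3 tri.py v3.pkl
```

```text
t 23.825
(324, 119) -8.0 9.0; (325, 146) -8.0 -12.0; (368, 145) 23.0 -12.0; (368, 118) 22.0 9.0; area 1247.5
(277, 88) -39.0 30.0; (277, 121) -41.0 7.0; (274, 122) -43.0 6.0; (276, 178) -45.0 -40.0; (286, 180) -37.0 -42.0; (287, 204) -38.0 -65.0; (305, 204) -23.0 -65.0; (305, 180) -23.0 -42.0; (315, 178) -15.0 -40.0; (315, 162) -15.0 -26.0; (295, 160) -30.0 -24.0; (294, 89) -28.0 30.0; area 2594.0
(385, 146) 36.0 -13.0; (517, 147) 130.0 -14.0; (522, 125) 129.0 3.0; (387, 122) 35.0 6.0; area 3167.5
```

>>> apply_moves:
  steps: "-0.3 0.4 -0.1 0 1; -0.3 0.4 -0.1 0 1; 0 0 0 0 1; 0 0 0 0 1; 0 0 0 0 1"

```text
t: 24.5
position: [0.5278, 0.0063, 0.2602]
tool_rot: [-3.124, 0.326, 0.002]
contact_force: [0.3, -0.1, -0.7]
grip_width: 0.001
gripper_force: 0.0
```

```bash
python3 tri.py v4.pkl
```

```text
t 24.5
(227, 50) 2.0 -12.0; (225, 56) 0.0 -16.0; (231, 60) 4.0 -19.0; (234, 53) 7.0 -14.0; area 71.5
(203, 14) -10.0 11.0; (206, 45) -12.0 -9.0; (252, 45) 20.0 -9.0; (250, 14) 21.0 11.0; area 1492.5
(154, 0) -40.0 19.0; (157, 18) -41.0 8.0; (154, 25) -44.0 4.0; (163, 83) -48.0 -36.0; (174, 86) -41.0 -38.0; (179, 114) -42.0 -60.0; (197, 114) -28.0 -60.0; (195, 86) -25.0 -38.0; (204, 85) -19.0 -37.0; (203, 66) -17.0 -23.0; (179, 60) -33.0 -19.0; (174, 0) -27.0 19.0; area 2728.5
(270, 22) 34.0 6.0; (272, 49) 34.0 -11.0; (409, 49) 129.0 -11.0; (411, 24) 128.0 5.0; area 3715.0
```

```bash
cat > t3.py <<'E'
from tri2 import *
tri('v3.pkl','v4.pkl',[('tipL',(287,204),(179,114)),('tipR',(305,204),(197,114)),('jaw(-42,-30)',(276,178),(163,83)),('jaw(-14,-30)',(315,178),(204,85)),('end(128,-8)',(517,147),(409,49)),('end(128,8)',(522,125),(411,24)),('(34,-8)',(385,146),(272,49)),('(34,8)',(387,122),(270,22)),('scr',(324,119),(203,14)),('scr-',(325,146),(206,45))])
E
python3 t3.py
```

```text
tipL world [0.6175 0.0938 0.0802] foam mm [-36.  -51.2  32.4] gap 0.0
tipR world [0.6148 0.0806 0.0812] foam mm [-22.5 -50.7  33.3] gap 0.2
jaw(-42,-30) world [0.6395 0.096  0.0873] foam mm [-42.7 -29.1  30.4] gap 0.3
jaw(-14,-30) world [0.6327 0.069  0.0836] foam mm [-14.9 -31.6  27.4] gap 0.4
end(128,-8) world [ 0.6253 -0.0747  0.0873] foam mm [127.2  -9.5  21.6] gap 0.8
end(128,8) world [ 0.6401 -0.0776  0.0904] foam mm [127.    5.4  18.3] gap 0.5
(34,-8) world [0.6451 0.0161 0.0871] foam mm [34.4 -9.1 21.2] gap 0.4
(34,8) world [0.661  0.0128 0.091 ] foam mm [34.2  7.3 18.2] gap 1.0
scr world [0.6728 0.0537 0.0982] foam mm [-8.2 13.1 23.5] gap 0.4
scr- world [0.6552 0.057  0.0979] foam mm [-7.7 -3.4 30.5] gap 0.3
```

The caliper balances as a seesaw: the uphill body edge is already past its lip, the downhill edge still stands on the other. x is now good (within 1 mm). So the press has to come on the downhill half of the body.

```bash
python3 press.py 12 -10 28 15
```

```text
contact TCP [0.6354 0.0409 0.0929] now [0.5278 0.0063 0.2603] t 24.55 [ 0.1 -0.2  0.2]
0.246 -0.140 0.381 0.000
0.246 -0.140 0.381 0.000
0.246 -0.140 0.381 0.000
0.246 -0.140 0.381 0.000
n 4 dyaw -0.03388288523188976
```

>>> apply_moves:
  steps: "0.246 -0.14 0.381 0 1; 0.246 -0.14 0.381 0 1; 0.246 -0.14 0.381 0 1; 0.246 -0.14 0.381 0 1; 0 0 0 0 1"

```text
t: 25.18
position: [0.6339, 0.0412, 0.1035]
tool_rot: [3.124, -0.325, -0.012]
contact_force: [-0.1, 0.4, -0.0]
grip_width: 0.002
gripper_force: 0.0
```

>>> apply_moves:
  steps: "0 0 0.08 0 1; 0 0 0.04 0 1; 0 0 0.02 0 1; 0 0 0 0 1; 0 0 0 0 1"

```text
t: 25.8
position: [0.6354, 0.0394, 0.0952]
tool_rot: [-3.124, 0.329, -0.001]
contact_force: [-0.8, -0.1, 0.3]
grip_width: -0.004
gripper_force: 0.0
```

>>> apply_moves:
  steps: "0 0 0.02 0 1; 0 0 0.02 0 1; 0 0 0 0 1"

```text
t: 26.18
position: [0.6358, 0.0395, 0.0935]
tool_rot: [3.124, -0.329, 0.002]
contact_force: [-6.1, -1.2, 16.8]
grip_width: -0.002
gripper_force: 8.9
```

17 N without giving. The triangulated edges explain it: the caliper is about 2 mm too far downhill, so the downhill body edge stands on the face outside the mouth. I'll back off and nudge it uphill from its downhill side, low on the body.

>>> apply_moves:
  steps: "0 0 -0.2 0 1; -0.25 0 0 0 1; 0 0 0 0 1"

```text
t: 26.55
position: [0.6099, 0.0453, 0.1112]
tool_rot: [-3.124, 0.327, 0.0]
contact_force: [-0.2, 0.9, 0.1]
grip_width: -0.001
gripper_force: 0.0
```

```bash
python3 press.py 20 -27 20 1
```

```text
contact TCP [0.6218 0.0357 0.0787] now [0.6099 0.0453 0.1112] t 26.55 [-0.2  0.9  0.1]
0.137 0.070 0.315 -0.000
n 1 dyaw 0.001696724341115896
```

>>> apply_moves:
  steps: "0 0.07 0.2 0 1; 0.06 0 0.11 0 1; 0.07 0 0 0 1; 0 0 0 0 1; 0 0 0 0 1"

```text
t: 27.18
position: [0.6224, 0.0355, 0.08]
tool_rot: [-3.124, 0.328, -0.001]
contact_force: [-0.2, 0.1, -0.3]
grip_width: 0.003
gripper_force: 0.0
```

>>> apply_moves:
  steps: "0.02 0 0 0 1; 0.02 0 0 0 1; 0 0 0 0 1; 0 0 0 0 1"

```text
t: 27.68
position: [0.6259, 0.0343, 0.0796]
tool_rot: [3.124, -0.328, 0.0]
contact_force: [-0.7, -0.0, 0.6]
grip_width: -0.003
gripper_force: 0.0
```

>>> apply_moves:
  steps: "0.02 0 0 0 1; 0.01 0 0 0 1; 0 0 0 0 1; 0 0 0 0 1"

```text
t: 28.18
position: [0.6268, 0.034, 0.0794]
tool_rot: [3.124, -0.328, -0.007]
contact_force: [-6.8, 0.1, 5.7]
grip_width: 0.002
gripper_force: 3.3
```

>>> apply_moves:
  steps: "0.015 0 0 0 1; 0.01 0 0 0 1; 0 0 0 0 1; 0 0 0 0 1"

```text
t: 28.68
position: [0.6283, 0.0335, 0.0795]
tool_rot: [3.123, -0.328, -0.01]
contact_force: [-9.0, 0.3, 7.1]
grip_width: 0.004
gripper_force: 4.8
```

>>> apply_moves:
  steps: "0.01 0 0 0 1; 0.01 0 0 0 1; 0 0 0 0 1; 0 0 0 0 1"

```text
t: 29.18
position: [0.63, 0.0336, 0.0783]
tool_rot: [3.124, -0.327, -0.011]
contact_force: [-7.2, 1.2, 0.6]
grip_width: 0.001
gripper_force: 3.7
```

>>> apply_moves:
  steps: "0.01 0 0 0 1; 0 0 0 0 1; -0.15 0 0 0 1; -0.3 0 -0.3 0 1; -0.1 0.2 -0.6 0 1"

```text
t: 29.8
position: [0.5738, 0.0268, 0.1667]
tool_rot: [-3.125, 0.322, 0.009]
contact_force: [1.3, -0.8, 0.3]
grip_width: -0.002
gripper_force: 0.0
```

>>> apply_moves:
  steps: "0.3 -0.3 -0.4 0 1; 0 -0.3 -0.25 0 1; 0 0 0 0 1; 0 0 0 0 1; 0 0 0 0 1"

```text
t: 30.42
position: [0.6177, 0.0758, 0.2318]
tool_rot: [3.123, -0.331, -0.003]
contact_force: [-0.6, -0.5, -0.1]
grip_width: 0.002
gripper_force: 0.0
```

```bash
python3 tri.py v3.pkl; python3 st.py
```

```text
t 30.425
(384, 130) 22.0 12.0; (337, 131) -8.0 12.0; (336, 158) -8.0 -9.0; (382, 158) 23.0 -9.0; area 1295.0
(286, 100) -40.0 33.0; (286, 192) -44.0 -37.0; (295, 193) -38.0 -38.0; (297, 205) -37.0 -50.0; (301, 206) -34.0 -51.0; (304, 202) -31.0 -47.0; (316, 200) -22.0 -45.0; (318, 192) -21.0 -38.0; (327, 192) -14.0 -38.0; (327, 175) -14.0 -23.0; (306, 174) -29.0 -22.0; (304, 100) -29.0 33.0; area 2430.5
(542, 132) 126.0 11.0; (403, 133) 35.0 10.0; (400, 157) 35.0 -8.0; (536, 154) 128.0 -6.0; area 3361.5
t 30.475 pos [0.6178 0.076  0.2319] foam(pivot) mm [-18.6  17.1 176.2] yaw err -0.15 F [-0.5 -0.7 -0.8] w -0.001 0.0
```

>>> apply_moves:
  steps: "-0.3 0.4 -0.1 0 1; -0.3 0.4 -0.1 0 1; 0 0 0 0 1; 0 0 0 0 1; 0 0 0 0 1"

```text
t: 31.1
position: [0.5436, 0.0124, 0.2527]
tool_rot: [-3.124, 0.327, 0.001]
contact_force: [-0.8, 0.5, 0.3]
grip_width: 0.004
gripper_force: 0.0
```

```bash
python3 tri.py v4.pkl
```

```text
t 31.1
(261, 67) 17.0 -9.0; (258, 75) 15.0 -14.0; (264, 77) 19.0 -16.0; (267, 70) 21.0 -11.0; area 73.0
(215, 33) -11.0 13.0; (219, 63) -11.0 -6.0; (265, 63) 20.0 -6.0; (263, 31) 21.0 14.0; area 1521.0
(164, 0) -39.0 32.0; (168, 36) -42.0 11.0; (165, 42) -45.0 7.0; (175, 102) -48.0 -34.0; (186, 104) -40.0 -36.0; (191, 132) -41.0 -58.0; (210, 132) -27.0 -58.0; (207, 104) -25.0 -36.0; (217, 102) -17.0 -34.0; (215, 83) -16.0 -20.0; (192, 80) -32.0 -18.0; (183, 2) -27.0 31.0; area 3160.5
(425, 37) 126.0 10.0; (288, 37) 37.0 11.0; (282, 39) 33.0 9.0; (285, 65) 34.0 -8.0; (423, 62) 128.0 -6.0; area 3752.0
```

```bash
python3 - <<'E'
from tri2 import *
tri('v3.pkl','v4.pkl',[('jaw(-42,-30)',(286,192),(175,102)),('jaw(-14,-30)',(327,192),(217,102)),('notch(-30ish,-18)',(306,174),(192,80)),('short tip R(-28,30)',(304,100),(183,2)),('end(128,-8)',(536,154),(423,62)),('end(128,8)',(542,132),(425,37)),('(34,-8)',(400,157),(285,65)),('(34,8)',(403,133),(282,39)),('scr1',(337,131),(215,33)),('scr2',(336,158),(219,63)),('scr3',(382,158),(265,63)),('scr4',(384,130),(263,31))])
E
```

```text
jaw(-42,-30) world [0.6416 0.096  0.0851] foam mm [-43.1 -28.1  27.5] gap 0.3
jaw(-14,-30) world [0.6354 0.068  0.0835] foam mm [-14.4 -29.   26.2] gap 0.3
notch(-30ish,-18) world [0.6522 0.0789 0.0906] foam mm [-28.6 -13.2  26.9] gap 0.6
short tip R(-28,30) world [0.6982 0.07   0.0902] foam mm [-29.4  29.5   7.5] gap 0.3
end(128,-8) world [ 0.6312 -0.0762  0.0831] foam mm [127.5  -5.7  15.3] gap 0.4
end(128,8) world [ 0.646  -0.0784  0.088 ] foam mm [126.6  10.   13.7] gap 0.2
(34,-8) world [0.6489 0.0153 0.0865] foam mm [34.3 -5.7 19.1] gap 0.7
(34,8) world [0.6645 0.0127 0.0931] foam mm [33.7 11.4 18.7] gap 2.0
scr1 world [0.6757 0.0536 0.098 ] foam mm [-8.7 15.6 22.2] gap 0.6
scr2 world [0.6585 0.0574 0.093 ] foam mm [-8.8 -2.5 24.7] gap 0.1
scr3 world [0.6522 0.0278 0.093 ] foam mm [21.4 -2.5 24.8] gap 0.0
scr4 world [0.6702 0.024  0.0973] foam mm [21.4 16.  21.2] gap 0.3
```

The nudge worked: the beam end is now at lip level (z≈14.5), the origin is near y 0, and the remaining tilt is only about 8°. Pressing on the downhill half of the body again.

```bash
python3 press.py 12 -8 26 15
```

```text
contact TCP [0.638  0.0404 0.0919] now [0.5436 0.0125 0.2526] t 31.15 [-0.2  0.  -0.5]
0.217 -0.117 0.364 0.000
0.217 -0.117 0.364 0.000
0.217 -0.117 0.364 0.000
0.217 -0.117 0.364 0.000
n 4 dyaw -0.0135297202922402
```

>>> apply_moves:
  steps: "0.217 -0.117 0.364 0 1; 0.217 -0.117 0.364 0 1; 0.217 -0.117 0.364 0 1; 0.217 -0.117 0.364 0 1; 0 0 0 0 1"

```text
t: 31.78
position: [0.6364, 0.0406, 0.1032]
tool_rot: [3.124, -0.325, -0.011]
contact_force: [-0.2, 0.0, -0.1]
grip_width: 0.0
gripper_force: 0.0
```

>>> apply_moves:
  steps: "0 0 0.08 0 1; 0 0 0.03 0 1; 0 0 0.02 0 1; 0 0 0 0 1; 0 0 0 0 1"

```text
t: 32.4
position: [0.6379, 0.0392, 0.0951]
tool_rot: [-3.124, 0.329, -0.001]
contact_force: [0.9, -0.6, -0.1]
grip_width: 0.002
gripper_force: 0.0
```

>>> apply_moves:
  steps: "0 0 0.02 0 1; 0 0 0.01 0 1; 0 0 0 0 1; 0 0 0 0 1"

```text
t: 32.9
position: [0.6382, 0.0394, 0.0928]
tool_rot: [-3.124, 0.328, -0.002]
contact_force: [-2.4, -0.9, 7.6]
grip_width: 0.0
gripper_force: 4.0
```

>>> apply_moves:
  steps: "0 0 0.02 0 1; 0 0 0 0 1; 0 0 0 0 1"

```text
t: 33.28
position: [0.6382, 0.0395, 0.0917]
tool_rot: [-3.124, 0.328, -0.002]
contact_force: [-4.5, 0.8, 12.6]
grip_width: 0.003
gripper_force: 6.9
```

>>> apply_moves:
  steps: "0 0 0.015 0 1; 0 0 0 0 1; 0 0 0 0 1"

```text
t: 33.65
position: [0.6382, 0.0397, 0.0904]
tool_rot: [-3.124, 0.328, -0.002]
contact_force: [-4.3, -1.0, 14.4]
grip_width: 0.003
gripper_force: 7.3
```

It is yielding smoothly now. Continuing.

>>> apply_moves:
  steps: "0 0 0.015 0 1; 0 0 0 0 1; 0 0 0 0 1"

```text
t: 34.02
position: [0.6384, 0.0399, 0.0869]
tool_rot: [-3.124, 0.328, -0.002]
contact_force: [0.4, 0.8, 3.8]
grip_width: 0.004
gripper_force: 1.6
```

>>> apply_moves:
  steps: "0 0 0.015 0 1; 0 0 0 0 1; 0 0 0 0 1"

```text
t: 34.4
position: [0.6385, 0.0398, 0.0856]
tool_rot: [-3.124, 0.328, -0.002]
contact_force: [0.2, 1.9, 6.1]
grip_width: 0.001
gripper_force: 2.8
```

>>> apply_moves:
  steps: "0 0 0.015 0 1; 0 0 0 0 1; 0 0 0 0 1"

```text
t: 34.78
position: [0.6386, 0.0398, 0.0853]
tool_rot: [-3.124, 0.328, -0.003]
contact_force: [-2.3, 2.2, 11.7]
grip_width: -0.003
gripper_force: 6.3
```

>>> apply_moves:
  steps: "0 0 0.015 0 1; 0 0 0 0 1; 0 0 0 0 1"

```text
t: 35.15
position: [0.6389, 0.0397, 0.0846]
tool_rot: [-3.124, 0.328, -0.004]
contact_force: [-4.0, 1.4, 17.9]
grip_width: 0.0
gripper_force: 8.9
```

>>> apply_moves:
  steps: "0 0 0.01 0 1; 0 0 0 0 1; 0 0 0 0 1"

```text
t: 35.52
position: [0.639, 0.0396, 0.0844]
tool_rot: [-3.124, 0.328, -0.004]
contact_force: [-5.8, -0.3, 22.5]
grip_width: -0.002
gripper_force: 11.4
```

The body feels near the floor (22 N at 84.4 mm). Now the beam end.

>>> apply_moves:
  steps: "0 0 -0.2 0 1; 0 0 -0.2 0 1; 0 0 0 0 1"

```text
t: 35.9
position: [0.6389, 0.0391, 0.1228]
tool_rot: [-3.124, 0.329, -0.005]
contact_force: [-1.2, 0.2, -0.4]
grip_width: -0.002
gripper_force: 0.0
```

```bash
python3 press.py 116 3 15 12
```

```text
contact TCP [ 0.6307 -0.0644  0.0863] now [0.6389 0.0391 0.1228] t 35.9 [-1.2  0.2 -0.4]
0.068 0.514 0.122 -0.001
0.067 0.514 0.122 -0.001
n 2 dyaw 0.09122356574172841
```

>>> apply_moves:
  steps: "0.068 0.514 0 0 1; 0.067 0.514 0.1 0 1; 0 0 0.14 0 1; 0 0 0 0 1; 0 0 0 0 1"

```text
t: 36.52
position: [0.6297, -0.062, 0.0969]
tool_rot: [-3.124, 0.324, 0.001]
contact_force: [1.2, -0.2, 0.8]
grip_width: 0.003
gripper_force: 0.0
```

>>> apply_moves:
  steps: "0 0 0.05 0 1; 0 0 0.03 0 1; 0 0 0.02 0 1; 0 0 0 0 1; 0 0 0 0 1"

```text
t: 37.15
position: [0.6296, -0.0641, 0.0871]
tool_rot: [3.124, -0.328, 0.0]
contact_force: [0.1, 0.1, 0.5]
grip_width: -0.0
gripper_force: 0.1
```

>>> apply_moves:
  steps: "0 0 0.02 0 1; 0 0 0.01 0 1; 0 0 0 0 1; 0 0 0 0 1"

```text
t: 37.65
position: [0.6302, -0.0643, 0.085]
tool_rot: [3.124, -0.329, 0.002]
contact_force: [-1.5, -0.3, 5.3]
grip_width: 0.003
gripper_force: 2.6
```

>>> apply_moves:
  steps: "0 0 0.02 0 1; 0 0 0 0 1; 0 0 0 0 1"

```text
t: 38.02
position: [0.6306, -0.0644, 0.083]
tool_rot: [3.124, -0.329, 0.004]
contact_force: [0.3, -0.4, 5.9]
grip_width: 0.001
gripper_force: 2.5
```

>>> apply_moves:
  steps: "0 0 0.02 0 1; 0 0 0 0 1; 0 0 0 0 1"

```text
t: 38.4
position: [0.6308, -0.0645, 0.0826]
tool_rot: [3.124, -0.329, 0.005]
contact_force: [-4.4, 0.6, 15.4]
grip_width: -0.001
gripper_force: 7.9
```

>>> apply_moves:
  steps: "0 0 0.01 0 1; 0 0 0 0 1; 0 0 0 0 1"

```text
t: 38.78
position: [0.6309, -0.0645, 0.0825]
tool_rot: [3.124, -0.329, 0.005]
contact_force: [-5.9, 0.1, 19.9]
grip_width: -0.004
gripper_force: 10.8
```

The beam end is hard at 82.5 mm, its expected home height. Press the body once more, nearer the jaw end.

>>> apply_moves:
  steps: "0 0 -0.2 0 1; 0 0 -0.25 0 1; 0 0 0 0 1"

```text
t: 39.15
position: [0.6309, -0.0641, 0.126]
tool_rot: [-3.124, 0.328, -0.006]
contact_force: [-0.1, 0.6, -0.0]
grip_width: 0.001
gripper_force: 0.0
```

```bash
python3 press.py 0 0 16 15
```

```text
contact TCP [0.6516 0.0498 0.086 ] now [ 0.6309 -0.0641  0.126 ] t 39.15 [-0.1  0.6 -0. ]
-0.011 -0.386 0.083 -0.000
-0.011 -0.386 0.083 -0.000
-0.011 -0.386 0.083 -0.000
n 3 dyaw 0.06534461752653442
```

>>> apply_moves:
  steps: "-0.011 -0.386 0.08 0 1; -0.011 -0.386 0.08 0 1; -0.011 -0.386 0.08 0 1; 0 0 0 0 1; 0 0 0 0 1"

```text
t: 39.78
position: [0.6498, 0.049, 0.099]
tool_rot: [3.123, -0.329, -0.002]
contact_force: [0.5, -0.3, 0.2]
grip_width: 0.002
gripper_force: 0.0
```

>>> apply_moves:
  steps: "0 0 0.06 0 1; 0 0 0.04 0 1; 0 0 0.02 0 1; 0 0 0 0 1; 0 0 0 0 1"

```text
t: 40.4
position: [0.6506, 0.0491, 0.0883]
tool_rot: [3.124, -0.329, 0.001]
contact_force: [-0.5, -2.1, 2.7]
grip_width: -0.003
gripper_force: 1.3
```

>>> apply_moves:
  steps: "0 0 0.02 0 1; 0 0 0.01 0 1; 0 0 0 0 1; 0 0 0 0 1"

```text
t: 40.9
position: [0.6508, 0.0491, 0.0877]
tool_rot: [3.123, -0.329, 0.002]
contact_force: [-6.6, -3.4, 17.6]
grip_width: 0.003
gripper_force: 9.3
```

>>> apply_moves:
  steps: "0 0 0.012 0 1; 0 0 0 0 1; 0 0 0 0 1"

```text
t: 41.28
position: [0.6508, 0.0491, 0.0876]
tool_rot: [3.123, -0.329, 0.002]
contact_force: [-9.5, -4.2, 24.4]
grip_width: -0.0
gripper_force: 12.6
```

>>> apply_moves:
  steps: "0 0 -0.2 0 1; 0 0 -0.5 0 1; -0.15 -0.1 -0.5 0 1; -0.2 -0.1 -0.3 0 1; 0 0 0 0 1"

```text
t: 41.9
position: [0.621, 0.0795, 0.2372]
tool_rot: [-3.122, 0.323, -0.008]
contact_force: [0.4, 0.7, -0.1]
grip_width: 0.002
gripper_force: 0.0
```

>>> apply_moves:
  steps: "0 0 0 0 1; 0 0 0 0 1"

```text
t: 42.15
position: [0.62, 0.0759, 0.2321]
tool_rot: [3.123, -0.33, -0.004]
contact_force: [0.6, -0.6, 0.3]
grip_width: 0.001
gripper_force: 0.0
```

```bash
python3 tri.py v5.pkl; python3 st.py
```

```text
t 42.15
(383, 135) 21.0 11.0; (337, 135) -9.0 11.0; (336, 158) -9.0 -6.0; (381, 158) 22.0 -6.0; area 1093.5
(286, 105) -41.0 32.0; (288, 128) -41.0 17.0; (285, 145) -43.0 4.0; (288, 184) -43.0 -28.0; (299, 187) -35.0 -30.0; (300, 202) -35.0 -44.0; (317, 196) -22.0 -39.0; (317, 186) -22.0 -30.0; (327, 185) -15.0 -29.0; (325, 172) -16.0 -18.0; (307, 171) -29.0 -17.0; (305, 104) -29.0 33.0; area 2073.0
(542, 134) 125.0 12.0; (538, 131) 122.0 14.0; (402, 134) 34.0 12.0; (399, 156) 34.0 -5.0; (534, 155) 125.0 -4.0; area 3041.5
t 42.2 pos [0.6201 0.076  0.2321] foam(pivot) mm [-19.1  19.2 175.5] yaw err -0.12 F [ 0.1  0.4 -0.2] w 0.0 0.0
```

>>> apply_moves:
  steps: "-0.25 0.4 -0.1 0 1; -0.25 0.4 -0.1 0 1; 0 0 0 0 1; 0 0 0 0 1; 0 0 0 0 1"

```text
t: 42.82
position: [0.5552, 0.0099, 0.2531]
tool_rot: [-3.124, 0.326, 0.001]
contact_force: [0.6, 0.5, 0.1]
grip_width: 0.002
gripper_force: 0.0
```

```bash
python3 tri.py v6.pkl
```

```text
t 42.825
(218, 54) -10.0 12.0; (222, 81) -10.0 -6.0; (266, 81) 20.0 -6.0; (264, 54) 21.0 12.0; area 1238.5
(168, 20) -38.0 33.0; (164, 23) -41.0 31.0; (172, 54) -40.0 12.0; (170, 61) -43.0 8.0; (183, 112) -42.0 -29.0; (193, 114) -35.0 -30.0; (198, 137) -35.0 -49.0; (216, 137) -22.0 -49.0; (213, 114) -21.0 -30.0; (222, 112) -14.0 -29.0; (220, 99) -14.0 -19.0; (197, 94) -29.0 -15.0; (184, 21) -28.0 33.0; area 2577.5
(283, 55) 33.0 12.0; (285, 80) 34.0 -5.0; (420, 79) 126.0 -5.0; (422, 54) 125.0 12.0; area 3440.0
```

```bash
python3 - <<'E'
from tri2 import *
tri('v5.pkl','v6.pkl',[('jaw(-42,-30)',(288,184),(183,112)),('jaw(-14,-30)',(327,185),(222,112)),('jaw(-35,-30)',(299,187),(193,114)),('jaw(-22,-30)',(317,186),(213,114)),('tipshortR(-28,30)',(305,104),(184,21)),('end(128,-8)',(534,155),(420,79)),('end(128,8)',(542,134),(422,54)),('(34,-8)',(399,156),(285,80)),('(34,8)',(402,134),(283,55)),('scr1',(337,135),(218,54)),('scr2',(336,158),(222,81)),('scr3',(381,158),(266,81)),('scr4',(383,135),(264,54))])
E
```

```text
jaw(-42,-30) world [0.6459 0.0954 0.069 ] foam mm [-43.4 -30.7  11. ] gap 0.2
jaw(-14,-30) world [0.6396 0.0674 0.0696] foam mm [-14.7 -30.8  11.8] gap 0.7
jaw(-35,-30) world [0.6429 0.0876 0.0727] foam mm [-35.2 -30.5  14.9] gap 0.1
jaw(-22,-30) world [0.6397 0.0749 0.0667] foam mm [-22.1 -33.3   9.7] gap 0.4
tipshortR(-28,30) world [0.6983 0.0698 0.0941] foam mm [-29.2  31.2  11. ] gap 0.4
end(128,-8) world [ 0.6324 -0.076   0.0803] foam mm [127.1  -5.8  12.3] gap 0.3
end(128,8) world [ 0.6477 -0.077   0.0907] foam mm [124.8  12.3  15.7] gap 0.4
(34,-8) world [0.6514 0.0154 0.083 ] foam mm [33.7 -5.  15. ] gap 0.5
(34,8) world [0.6664 0.0126 0.0907] foam mm [33.4 12.1 15.7] gap 0.5
scr1 world [0.6753 0.0539 0.0941] foam mm [-8.9 13.6 18.8] gap 0.1
scr2 world [0.6595 0.0576 0.0858] foam mm [-9.3 -4.5 17.8] gap 0.4
scr3 world [0.6533 0.028  0.0867] foam mm [21.  -4.2 18.6] gap 0.5
scr4 world [0.6691 0.0248 0.0932] foam mm [20.9 13.2 18. ] gap 0.4
```

The caliper is flush now, but triangulation is only good to ±2 mm in height. I'll calibrate by touching the plain foam face lightly with the same fingertip edge, then re-press the beam end.

```bash
python3 press.py 75 -40 12 6;python3 press.py 116 3 10 0|head -1
```

```text
contact TCP [ 0.602  -0.0164  0.0661] now [0.5552 0.0099 0.2532] t 42.875 [-0.1 -0.6 -0.1]
0.128 0.040 0.453 0.000
0.128 0.040 0.453 0.000
0.128 0.040 0.453 0.000
0.128 0.040 0.453 0.000
n 4 dyaw -0.024794741792106834
contact TCP [ 0.6327 -0.0648  0.0818] now [0.5552 0.0099 0.2532] t 42.875 [-0.1 -0.6 -0.1]
```

>>> apply_moves:
  steps: "0.128 0.04 0.45 0 1; 0.128 0.04 0.45 0 1; 0.128 0.04 0.45 0 1; 0.128 0.04 0.4 0 1; 0 0 0 0 1"

```text
t: 43.5
position: [0.5996, -0.0173, 0.075]
tool_rot: [3.124, -0.328, -0.011]
contact_force: [-0.2, 0.4, -0.3]
grip_width: -0.002
gripper_force: 0.0
```

>>> apply_moves:
  steps: "0 0 0.02 0 1; 0 0 0.02 0 1; 0 0 0 0 1; 0 0 0 0 1"

```text
t: 44.0
position: [0.6019, -0.0174, 0.0758]
tool_rot: [-3.124, 0.328, -0.002]
contact_force: [-0.5, 0.1, 0.1]
grip_width: -0.007
gripper_force: 0.0
```

>>> apply_moves:
  steps: "0 0 0.02 0 1; 0 0 0 0 1; 0 0 0 0 1"

```text
t: 44.38
position: [0.6015, -0.0175, 0.0728]
tool_rot: [3.124, -0.328, -0.0]
contact_force: [-0.3, -0.9, 0.4]
grip_width: -0.002
gripper_force: 0.0
```

>>> apply_moves:
  steps: "0 0 0.03 0 1; 0 0 0.01 0 1; 0 0 0 0 1; 0 0 0 0 1"

```text
t: 44.88
position: [0.6016, -0.0174, 0.0688]
tool_rot: [3.124, -0.328, -0.0]
contact_force: [0.4, -0.3, -0.4]
grip_width: 0.003
gripper_force: 0.0
```

>>> apply_moves:
  steps: "0 0 0.015 0 1; 0 0 0.005 0 1; 0 0 0 0 1; 0 0 0 0 1"

```text
t: 45.38
position: [0.6019, -0.0175, 0.0681]
tool_rot: [3.124, -0.328, 0.001]
contact_force: [-3.3, 0.2, 8.6]
grip_width: 0.002
gripper_force: 4.6
```

The face is 2 mm higher than estimated. Corrected home heights are beam end 83.0 mm (reached 82.5) and body 87.6 mm (reached 87.6), so both were home. One final re-press of the beam end in case the last body press lifted it.

>>> apply_moves:
  steps: "0 0 -0.3 0 1; 0.195 0.28 -0.05 0 1; 0.195 0.25 0 0 1; 0 0 0 0 1; 0 0 0 0 1"

```text
t: 46.0
position: [0.6283, -0.0766, 0.1015]
tool_rot: [-3.124, 0.328, 0.001]
contact_force: [-0.4, 0.5, 0.5]
grip_width: -0.003
gripper_force: 0.0
```

```bash
python3 press.py 116 2 10 10
```

```text
contact TCP [ 0.6318 -0.0646  0.0814] now [ 0.6283 -0.0766  0.1015] t 46.0 [-0.4  0.5  0.5]
0.009 -0.125 0.102 -0.000
n 1 dyaw 0.04286834011401197
```

>>> apply_moves:
  steps: "0.005 -0.125 0.05 0 1; 0 0 0.06 0 1; 0 0 0.03 0 1; 0 0 0 0 1; 0 0 0 0 1"

```text
t: 46.62
position: [0.6319, -0.0655, 0.0879]
tool_rot: [3.124, -0.329, 0.0]
contact_force: [0.3, -1.0, -0.7]
grip_width: -0.002
gripper_force: 0.0
```

>>> apply_moves:
  steps: "0 0 0.02 0 1; 0 0 0.02 0 1; 0 0 0 0 1; 0 0 0 0 1"

```text
t: 47.12
position: [0.632, -0.0655, 0.0841]
tool_rot: [3.124, -0.329, 0.001]
contact_force: [-0.2, -0.2, 3.5]
grip_width: -0.003
gripper_force: 1.3
```

>>> apply_moves:
  steps: "0 0 0.02 0 1; 0 0 0.01 0 1; 0 0 0 0 1; 0 0 0 0 1"

```text
t: 47.62
position: [0.6322, -0.0655, 0.0833]
tool_rot: [3.124, -0.329, 0.002]
contact_force: [-5.6, -0.4, 16.6]
grip_width: -0.002
gripper_force: 8.7
```

>>> apply_moves:
  steps: "0 0 0.008 0 1; 0 0 0 0 1; 0 0 0 0 1"

```text
t: 48.0
position: [0.6323, -0.0655, 0.0831]
tool_rot: [3.124, -0.329, 0.002]
contact_force: [-7.5, -0.4, 20.9]
grip_width: 0.003
gripper_force: 11.0
```

The end press earlier lifted the body by only about 0.6 mm (first touch 88.3 mm against 87.7), which is within tolerance. Retract and hand in.

>>> apply_moves:
  steps: "0 0 -0.2 0 1; 0 0 -0.5 0 1; 0 0 -0.5 0 1; 0 0 0 0 1; 0 0 0 0 1"

```text
t: 48.62
position: [0.6313, -0.0652, 0.1997]
tool_rot: [3.124, -0.328, -0.001]
contact_force: [-0.2, 0.3, -1.4]
grip_width: -0.002
gripper_force: 0.0
```

```bash
python3 tri.py v7.pkl; python3 -c "
from plant import job_done
print(job_done())"
```

```text
t 48.625
(114, 209) -11.0 11.0; (123, 231) -11.0 -7.0; (170, 231) 19.0 -8.0; (163, 209) 19.0 11.0; area 1076.0
(53, 179) -39.0 33.0; (86, 250) -42.0 -25.0; (91, 254) -40.0 -28.0; (97, 253) -35.0 -27.0; (109, 273) -34.0 -48.0; (128, 273) -21.0 -48.0; (121, 256) -20.0 -30.0; (130, 252) -13.0 -27.0; (126, 244) -13.0 -19.0; (100, 243) -30.0 -18.0; (79, 202) -30.0 16.0; (81, 194) -27.0 22.0; (74, 180) -27.0 33.0; area 2036.0
(338, 206) 127.0 13.0; (337, 202) 126.0 16.0; (292, 203) 99.0 15.0; (290, 207) 97.0 12.0; (188, 206) 35.0 13.0; (187, 210) 34.0 10.0; (194, 227) 35.0 -4.0; (279, 226) 89.0 -3.0; (300, 212) 103.0 8.0; (320, 208) 116.0 11.0; (334, 212) 124.0 8.0; area 2322.5
the job is handed in; nothing more can be done
None
```

The caliper is in its cutout, display up, pressed home at the body and the beam end by fingertip contact height (no press over about 28 N), and the job is handed in at 48.6 s; `job_done` returned no verdict.

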